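Stamp the label of a copied diskette

ROBOT

A 6-joint arm with a two-finger parallel gripper is mounted at the origin on the work surface. World frame = base frame: x ahead of the robot, y to its left, z up, the work surface at z = 0. Lengths are in m, angles in rad, forces in N, time in s.
With the tool pointing down it reaches from about 0.25 to 0.725 m from the base axis. Payload 4 kg.
Tool frame: the origin (TCP) lies midway between the tips of the shut fingers; the grasp point (between the pads) lies pinch_z behind it (pinch_z is the distance from the TCP to the grasp point, in m); z points along the fingers, y is the direction in which the jaws open and shut (so a half turn about z gives the same grasp; the last joint's range is limited). The gripper opens to 85 mm and grips with 20 to 120 N. Pads are 22 mm wide; open, the fingers measure 114 mm over their backs; the gripper's body (76 mm by 85 mm) begins 54 mm behind the grasp point. The pads swing forward as they close: fully open they stand 13 mm farther back than shut.
Start: joints at [-1.243, 0.241, 0.005, 1.335, 0, 1.571], TCP at [0.161, -0.473, 0.231] pointing down, gripper open.
Joint ranges: [-2.72, 2.72], [-1.05, 1.87], [-1.09, 1.28], [-1.99, 2.15], [-1.42, 1.44], [-3.14, 3.14]. Speed limits (rad/s): [2.79, 2.79, 3.14, 3.14, 3.14, 3.14].

INTERFACE

Orientations are given as a unit quaternion [x, y, z, w].
In Python, from workcell import * gives the robot as it stands.
- The arm moves only by the tool move_arm, never from a script. Its argument "motion" is a list of rows, each a list of 3 entries, a list of its own where there are three numbers: the finger opening in mm, from 0 to 85.4, then the shift along the tool's x, y, z in units of 50 mm (1.0 is 50 mm), then the turn about the tool's z in units of 6 degrees (1.0 is 6 degrees). In form: [[claw, [dx, dy, dz], roll], ...]. A call has exactly 10 rows; each row is the pose to reach, as a shift and turn from the pose commanded when the call began, along the tool's axes at that moment; what a row does not reach only later rows make up. A row lasts 1/10 s, in which the tool goes at most 50 mm and 8.59 degrees, less where a joint would pass 70% of its speed; a pose out of reach is approached as far as the arm can. A call with a gripper value outside its range is refused whole. The fingers move at their own pace and stop on an object; the grip force is fixed at half the most. Time passes only in rows, so rows that repeat a pose let the fingers close, or fill a call up. It gives the time, the measured TCP pose, the force and the opening at its end, in the units of the state.
- get_obs(): the state, without advancing time (a new reading comes with each control period).
- camera(name): name is "side" or "top"; returns a dict with "color" (400x640x3 uint8, red, green, blue), "fx", "fy", "cx", "cy" (pixels), "rvec" (rotation vector, rad) and "tvec" (3), from world to camera coordinates, as OpenCV has them. Camera axes: x right, y down, z forward; pixel columns grow to the right and rows downward; lengths in m; the calibration is good to about 2 mm. A picture is of the moment at which its call begins. There is no depth.
- job_done(): hands the job in, once; it reports no verdict.
The state is a dict: "clock": time; "joint_pos": joint angles; "joint_vel": joint speeds; "tau": joint torques, N m; "eef_pos": TCP position; "tool_rot": TCP orientation; "ft_force": force on the tool from outside, world axes, zero at the start; "ft_torque": the same for the moment, N m; "grip_width": finger opening in m.
Only numpy, scipy, OpenCV 4.12 (cv2) and the standard library are available. Lean on these libraries where they do the work, as an engineer would, in place of code of your own. Each camera call takes 0.05 s, during which the arm holds its last target.

TASK

The self-inking stamp has been left lying on its side: stand it on its foot in the middle of the diskette's paper label, square with the label (either way round), and let go of it so that it sits flat. Then press its head right down to the stop to mark the label, without banging it and without stamping anything else. Last, take the stamp off and leave it standing upright on the bare table top, with the diskette and the other things left where they were.

Things in the scene. Friction and masses are not known exactly. Their poses are not given: they have to be found in the camera images.
- stamp: Self-inking hand stamp, 0.35 kg, 97 mm tall. Origin: centre of its flat foot. Own x axis: from foot to head (straight up when it stands); y: across its 40 mm side; z: across its 52 mm side. It starts lying on one of its narrow (40 mm wide) sides: z up, origin 26 mm above the table, head pointing roughly (within 35 degrees) straight away from the robot (+x). Foot prints 40 x 28 mm, same either way round.
- housing_top (a point): Centre of the flat top of the stamp's grey steel housing, 58 mm from the foot. The housing has a plain 52 (z) x 40 (y) mm rectangular section from the foot up to here; its two faces 40 mm apart are the ones to grip. From here a 10 mm plunger rod goes on 20 mm to the head. Centre of mass: on the axis, about 35 mm from the foot. Axes as the stamp's.
- head_top (a point): Centre of the slightly domed top of the stamp's mushroom head; 97 mm from the foot along the stamp's x axis when not pressed. The head is 19 mm thick (its underside is 78 mm from the foot), its widest 33 mm part being 84 to 89 mm from the foot. Moves with the head. Axes as those of the stamp.
- plunger (a joint): How far the stamp's head is pressed towards its foot, m: 0 = fully up, 0.014 = at the stop. A spring holds it up: it begins to move at about 3.6 N, takes about 9 N just before the stop, and springs back when let go.
- diskette: 3.5-inch diskette to be stamped, 94 x 90 mm and 3.3 mm thick, 22 g, lying loose and flat on the table, the only one with a paper label. Origin: centre of its underside. x axis: towards the end with the metal shutter; y axis: across its 90 mm width; z up.
- label (a point): Middle of the paper label, on the top face of the diskette (3.3 mm above the table, 18.5 mm from the diskette's centre, away from the shutter). The label measures 70 mm along the diskette's y axis and 54 mm along its x axis. Axes as the diskette's.
- cleaning_disk: Bystander: translucent head-cleaning disk without a label, 94 x 90 x 3.3 mm, flat on the table. Origin: centre of its underside.
- sleeve_case: Bystander: closed plastic disk sleeve case, 104 x 100 x 18 mm, flat on the table. Origin: centre of its underside.
- hex_key: Bystander: plated L-shaped hex key, 80 mm and 26 mm legs, 6 mm thick, flat on the table. Origin: middle of the long leg, on the table.
- chassis: Fixed steel drive chassis, 210 mm deep (x), 150 mm wide (y), 62 mm high, an eject lever on its left (+y) side reaching 104 mm from the middle; its front with the disk slot faces the robot (-x). Not part of the job. Origin: middle of its lower front edge.
Not all that is in view belongs to the job. What is meant by the stamp is not turquoise, and is the larger of those in its own colour.

How it is judged:
By the outcome, as a careful person would: the job done as asked, in the order asked, and still so for the second after the job is handed in, with the robot touching nothing.
It also fails if it takes over 64 s, if anything falls off the work surface, if the arm or the gripper's body presses on something with over 40 N, if the wrist force passes 120 N, or if a joint passes its speed limit or range.

## Working session

There is one attempt and no reset: what is moved stays moved. The work goes in short steps, Python scripts to look and compute and a tool call to move; the robot and the scene stay as the last step left them, time stands still between calls to the robot, and variables do not carry over. Pictures are saved under pics/ and viewed, and the job is handed in when it is done.

Besides the shell and the picture viewer there is one more tool, called after ">>>" in YAML: its name, and indented under it one key for each argument. move_arm: Moves the arm, as the interface text tells. Its arguments: {"type":"object","properties":{"motion":{"type":"array","items":{"type":"array"}}},"required":["motion"]}

```bash
ls; mkdir -p pics; python3 - <<'E'
from workcell import *
import cv2
o=get_obs(); print(o)
for n in("top","side"):
    c=camera(n); cv2.imwrite(f"pics/{n}0.png",c["color"][:,:,::-1]); print({k:v for k,v in c.items() if k!="color"})
try: print(pinch_z)
except Exception as e: print(e)
E
```

```text
pics
{'clock': 0.0, 'joint_pos': array([-1.24299989e+00,  2.41449965e-01,  3.70764336e-03,  1.33517591e+00,
       -1.80738148e-05,  1.57077803e+00]), 'joint_vel': array([-0.00022736, -0.00074163, -0.00213366,  0.00046629,  0.00024651,
        0.00071917]), 'tau': array([ 4.64809982e-04, -3.72321188e+01,  2.52405560e+01,  1.68497855e-02,
        6.37923540e-05,  5.31661371e-06]), 'eef_pos': array([ 0.16077038, -0.47278123,  0.23038814]), 'tool_rot': array([ 9.86596677e-01,  1.63174358e-01, -1.82017073e-04, -1.04526205e-03]), 'ft_force': array([ 0.12702331,  0.11042005, -0.15006194]), 'ft_torque': array([-0.0412829 , -0.01319588, -0.06457979]), 'grip_width': 0.08578043850364925}
{'fx': 466.5923204890345, 'fy': 466.5923204890345, 'cx': 317.8660769651772, 'cy': 194.69985609118046, 'rvec': array([ 2.17701049, -2.17258289,  0.05775061]), 'tvec': array([0.01783029, 0.56142155, 1.26860309])}
{'fx': 435.89425663128867, 'fy': 435.89425663128867, 'cx': 316.3161106131961, 'cy': 198.74721603369335, 'rvec': array([ 0.62277152, -2.57781168,  1.30131783]), 'tvec': array([0.48465983, 0.21166848, 1.21435555])}
0.0187
```

View pics/top0.png

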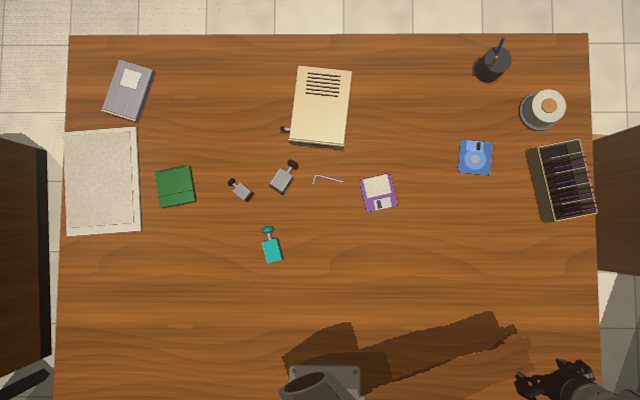

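View pics/side0.png

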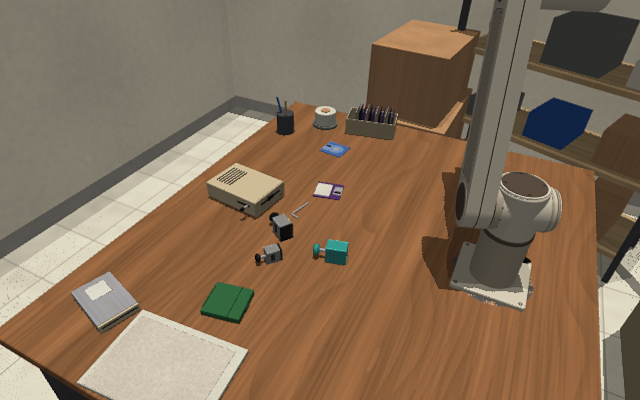

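Candidates, as top-view pixels: larger grey stamp (284,178), smaller grey stamp (240,189), turquoise stamp (271,245). The description points to the larger grey one. The only disk with a paper label is the purple one at (378,193); the blue one at (475,158) has no label. I'll check both in close crops.

```bash
cat > h.py <<'E'
from workcell import *
import cv2, numpy as np
def proj(c,P):
    K=np.array([[c['fx'],0,c['cx']],[0,c['fy'],c['cy']],[0,0,1]])
    return cv2.projectPoints(np.array(P,float).reshape(-1,3),c['rvec'],c['tvec'],K,None)[0][:,0]
def ray(c,u,v,z):
    R=cv2.Rodrigues(c['rvec'])[0]; C=-R.T@c['tvec']
    d=R.T@np.array([(u-c['cx'])/c['fx'],(v-c['cy'])/c['fy'],1])
    return C+d*(z-C[2])/d[2]
def crop(c,u0,v0,w,h,s,fn):
    im=c['color'][v0:v0+h,u0:u0+w,::-1]
    cv2.imwrite(fn,cv2.resize(im,None,fx=s,fy=s,interpolation=cv2.INTER_CUBIC))
E
python3 - <<'E'
from h import *
c=camera("top"); np.save("/tmp/top0.npy",c['color'])
crop(c,225,140,180,80,4,"pics/t1.png")
c=camera("side");crop(c,240,170,120,110,5,"pics/s1.png")
E
```

```text
(no output)
```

View pics/t1.png

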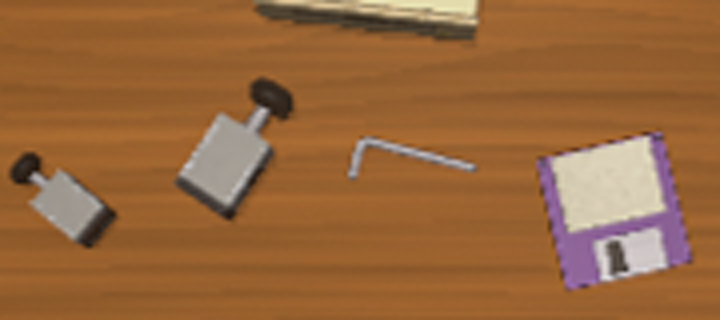

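View pics/s1.png

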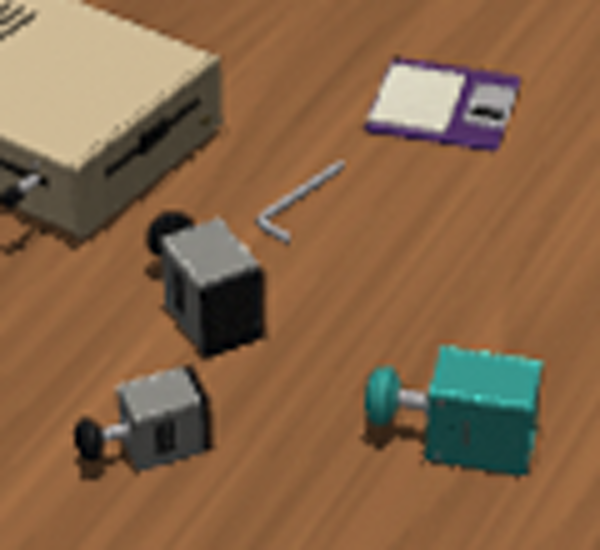

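The crops confirm the choice: the larger grey stamp's top face is at about t1 crop (225,163), with its head at (272,97). The labelled diskette has its label centre at about (608,183), with the shutter on the robot side. Next I measure both.

```bash
cat > m.py <<'E'
from h import *
c=camera("top"); im=c['color'].astype(int); hsv=cv2.cvtColor(c['color'],cv2.COLOR_RGB2HSV)
def pts(mask,box,z):
    m=np.zeros_like(mask);u0,v0,u1,v1=box;m[v0:v1,u0:u1]=mask[v0:v1,u0:u1]
    n,l,s,_=cv2.connectedComponentsWithStats(m.astype(np.uint8)); k=1+np.argmax(s[1:,4])
    m=(l==k).astype(np.uint8)
    v,u=np.nonzero(m); return np.array([ray(c,a,b,z)[:2] for a,b in zip(u,v)]),m
def rect(P):
    r=cv2.minAreaRect((P*1000).astype(np.float32)); return r
grey=(hsv[...,1]<60)&(hsv[...,2]>110)
P,m=pts(grey,(262,155,300,205),.052); print("stamp face",len(P),P.mean(0),rect(P))
pur=(hsv[...,0]>125)&(hsv[...,0]<155)&(hsv[...,1]>60)
Q=np.vstack([pts(pur,(350,160,410,220),.0033)[0]]); print("disk",len(Q),rect(Q))
lab=(hsv[...,1]<90)&(hsv[...,2]>150)&(hsv[...,0]<40)
L,_=pts(lab,(350,160,410,220),.0033);print("label",len(L),L.mean(0),rect(L))
E
python3 - <<'E'
exec(open('m.py').read())
print("head",ray(c,225+272/4,140+97/4,.03),"rod/neck",ray(c,225+258/4,140+122/4,.03))
for n,u,v in(("small",238,185),("hexcorner",316,175),("hexend",343,181),("chasFL",289,141),("lever",285,129),("turq",271,240)): print(n,ray(c,u,v,.02))
o=get_obs()
from scipy.spatial.transform import Rotation as R
print(R.from_quat(o['tool_rot']).as_matrix().round(3), o['clock'])
E
```

```text
stamp face 303 [0.60187822 0.11733603] ((607.6536865234375, 113.85743713378906), (40.06958770751953, 69.1750259399414), 56.70338821411133)
disk 327 ((569.6004028320312, -148.95782470703125), (90.93973541259766, 88.11831665039062), 13.615067481994629)
label 476 [ 0.58799134 -0.14485295] ((587.9910278320312, -144.93109130859375), (53.518497467041016, 69.41468048095703), 12.643831253051758)
head [0.64484321 0.08763695 0.03      ] rod/neck [0.62748544 0.0971822  0.03      ]
small [0.58815491 0.24097079 0.02      ]
hexcorner [0.61619945 0.02431235 0.02      ]
hexend [ 0.59953552 -0.0504793   0.02      ]
chasFL [0.71161198 0.09998754 0.02      ]
lever [0.74556159 0.11143807 0.02      ]
turq [0.43633641 0.14756645 0.02      ]
[[ 0.947  0.322 -0.   ]
 [ 0.322 -0.947  0.001]
 [ 0.    -0.001 -1.   ]] 0.25
```

```bash
python3 - <<'E'
exec(open('m.py').read())
m2=cv2.morphologyEx(m,cv2.MORPH_OPEN,np.ones((5,5),np.uint8))
v,u=np.nonzero(m2);P=np.array([ray(c,a,b,.052)[:2] for a,b in zip(u,v)])
print(len(P),P.mean(0),rect(P))
w,V=np.linalg.eigh(np.cov(P.T));print(np.degrees(np.arctan2(V[1],V[0])))
cs=c['color'][160:200,268:300]
print(hsv[165:198:2,270:300:2,2])
E
```

```text
stamp face 303 [0.60187822 0.11733603] ((607.6536865234375, 113.85743713378906), (40.06958770751953, 69.1750259399414), 56.70338821411133)
disk 327 ((569.6004028320312, -148.95782470703125), (90.93973541259766, 88.11831665039062), 13.615067481994629)
label 476 [ 0.58799134 -0.14485295] ((587.9910278320312, -144.93109130859375), (53.518497467041016, 69.41468048095703), 12.643831253051758)
273 [0.60055295 0.11816743] ((602.00439453125, 117.55860900878906), (40.05412292480469, 55.58654022216797), 56.70338821411133)
[-124.40977826  145.59022174]
[[145 146 146 148 148 149 150 150 152 101  47  53  54  50 118]
 [152 153 152 153 155 152 152 153 153 138 188  76  50  48 108]
 [150 152 151 150 152 168 154 149 138 160 158 111  94  68 132]
 [155 155 155 156 185 162 163 162 135 171  98 149 158 162 162]
 [168 169 169 177 172 163 162 163 163 155 130 158 158 158 161]
 [159 160 160 178 165 162 163 162 162 163 162 169 168 169 169]
 [160 159 164 163 165 165 164 164 163 164 179  82 156 161 162]
 [159 158 164 163 162 164 164 166 163 167 116  83 145 149 146]
 [159 196 161 164 162 164 166 167 166 159  65 126 145 155 154]
 [174 164 163 164 164 166 166 165 192  69 105 147 155 154 153]
 [ 66 113 167 164 163 166 164 176 126  47 130 152 150 150 151]
 [109  65  80 156 167 165 165 163  65 124 149 149 150 150 150]
 [165 159  78  71 116 170 184  81 118 158 167 168 167 167 167]
 [154 155 154 117  65  87  97  84 137 160 158 158 159 159 160]
 [157 157 157 158 151  63  40 117 150 157 157 156 156 156 157]
 [152 152 152 154 154 155 133 150 156 156 156 157 157 157 157]
 [145 146 146 145 142 143 144 143 145 145 144 143 145 145 145]]
```

```bash
cat >> h.py <<'E'
from scipy.spatial.transform import Rotation as R
def go(x,y,z,jaw=None):
    o=get_obs();M=R.from_quat(o['tool_rot']).as_matrix()
    d=M.T@(np.array([x,y,z])-o['eef_pos'])/.05
    j=np.degrees(np.arctan2(M[1,1],M[0,1]))
    print("t",round(o['clock'],2),"pos",o['eef_pos'].round(4),"jaw",round(j,2),"tilt",M[:,2].round(4),"shift",d.round(3),"F",o['ft_force'].round(2),"w",round(o['grip_width']*1000,1))
    if jaw is not None: print("roll units",(-(jaw-j))/6)
    return M
E
python3 -c "
from h import *
go(.6154,.1076,.13,56)"
```

```text
t 0.3 pos [ 0.1609 -0.4732  0.231 ] jaw -71.22 tilt [-2.e-04  8.e-04 -1.e+00] shift [12.345 -8.069  2.026] F [ 0.62 -0.06 -0.21] w 85.6
roll units -21.203365548311904
```

>>> move_arm:
  motion:
    - [70,[0.3,-0.2,0],-0.5]
    - [70,[0.9,-0.6,0],-1.5]
    - [70,[1.6,-1.05,0],-2.8]
    - [70,[2.3,-1.5,0],-4.1]
    - [70,[3.0,-1.96,0],-5.4]
    - [70,[3.7,-2.4,0],-6.7]
    - [70,[4.4,-2.9,0],-8.0]
    - [70,[5.1,-3.3,0],-9.3]
    - [70,[5.8,-3.8,0],-10.6]
    - [70,[6.4,-4.2,0],-11.8]

```text
clock: 1.3
eef_pos: [0.3973, -0.1697, 0.2315]
tool_rot: [0.707, 0.707, 0.0, 0.0]
ft_force: [-0.2, 0.9, -0.2]
grip_width: 0.0702
```

```bash
python3 -c "
from h import *
go(.6154,.1076,.13,56)"
```

```text
t 1.3 pos [ 0.3973 -0.1697  0.2315] jaw -0.06 tilt [ 6.e-04 -0.e+00 -1.e+00] shift [5.551 4.356 2.031] F [-0.22  0.93 -0.23] w 70.2
roll units -9.343424609310105
```

>>> move_arm:
  motion:
    - [70,[0.7,0.55,0],-1.2]
    - [70,[1.4,1.1,0],-2.4]
    - [70,[2.1,1.65,0.2],-3.6]
    - [70,[2.8,2.2,0.5],-4.8]
    - [70,[3.5,2.75,0.8],-6.0]
    - [70,[4.2,3.3,1.1],-7.2]
    - [70,[4.8,3.8,1.4],-8.2]
    - [70,[5.25,4.1,1.7],-9.0]
    - [70,[5.5,4.3,1.9],-9.3]
    - [70,[5.55,4.36,2.0],-9.34]

```text
clock: 2.3
eef_pos: [0.6163, 0.1055, 0.1296]
tool_rot: [0.295, 0.956, -0.001, -0.001]
ft_force: [-1.2, -0.4, -0.3]
grip_width: 0.0702
```

```bash
python3 -c "
from h import *
go(.6154,.1076,.006,56)
c=camera('top');crop(c,225,120,120,100,6,'pics/t2.png')
c=camera('side');crop(c,220,140,140,130,4,'pics/s2.png')"
```

```text
t 2.3 pos [0.6163 0.1055 0.1296] jaw 55.69 tilt [-2.1e-03 -4.0e-04 -1.0e+00] shift [0.034 0.029 2.472] F [-1.18 -0.42 -0.34] w 70.2
roll units -0.05098979948928909
```

View pics/t2.png

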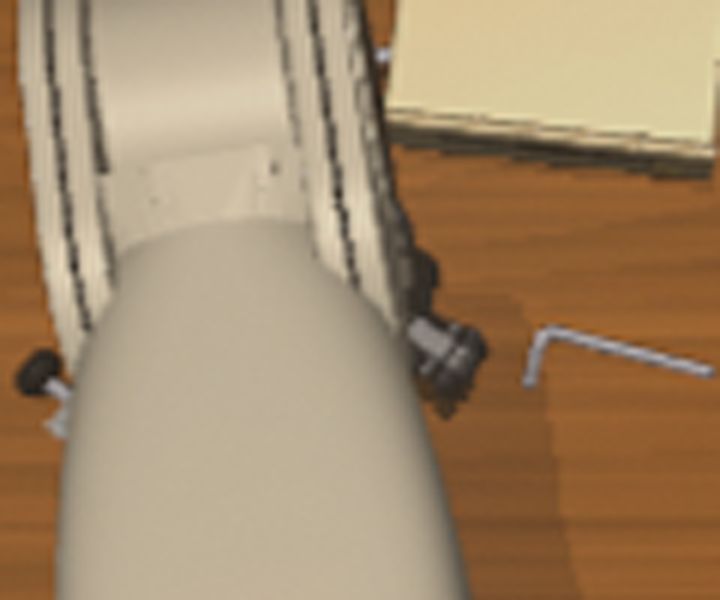

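View pics/s2.png

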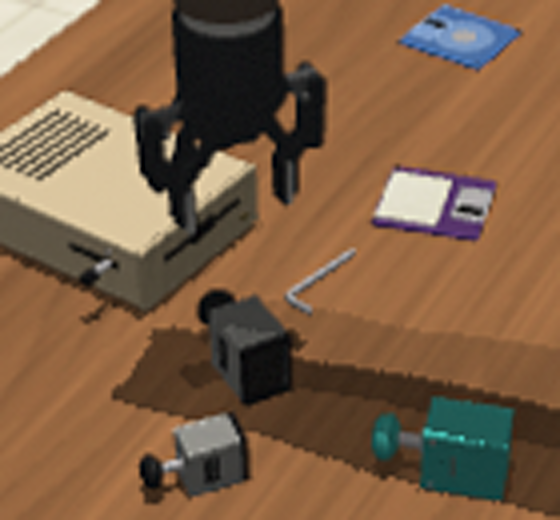

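The side view shows the open jaws (s2 crop (240,190)) straddling the stamp (250,350). The arm blocks the top view. Descending.

>>> move_arm:
  motion:
    - [70,[0.03,0.03,0.2],-0.05]
    - [70,[0.03,0.03,0.5],-0.05]
    - [70,[0.03,0.03,0.9],-0.05]
    - [70,[0.03,0.03,1.3],-0.05]
    - [70,[0.03,0.03,1.7],-0.05]
    - [70,[0.03,0.03,2.05],-0.05]
    - [70,[0.03,0.03,2.3],-0.05]
    - [70,[0.03,0.03,2.4],-0.05]
    - [70,[0.03,0.03,2.42],-0.05]
    - [70,[0.03,0.03,2.42],-0.05]

```text
clock: 3.4
eef_pos: [0.6165, 0.1063, 0.0111]
tool_rot: [0.293, 0.956, 0.0, 0.001]
ft_force: [-0.1, -0.4, 0.1]
grip_width: 0.0698
```

```bash
python3 -c "
from h import *
go(.6154,.1076,.006,56)
c=camera('side');crop(c,240,170,100,90,7,'pics/s3.png')"
```

```text
t 3.4 pos [0.6165 0.1063 0.0111] jaw 55.9 tilt [ 1.3e-03  2.0e-04 -1.0e+00] shift [0.033 0.009 0.102] F [-0.06 -0.43  0.1 ] w 69.8
roll units -0.017425973614640117
```

View pics/s3.png

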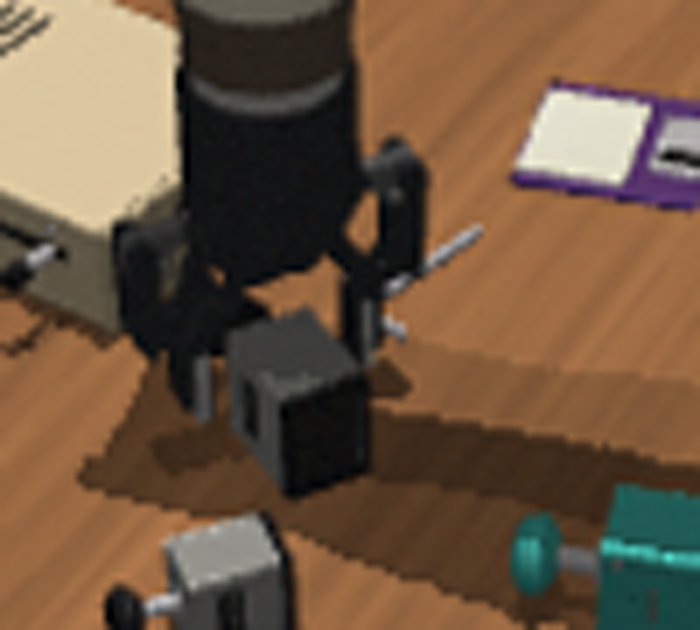

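The jaws straddle the head end of the housing (s3 crop (270,370)). Closing.

>>> move_arm:
  motion:
    - [65,[0.02,0,0.08],0]
    - [55,[0.02,0,0.08],0]
    - [45,[0.02,0,0.08],0]
    - [38,[0.02,0,0.08],0]
    - [30,[0.02,0,0.08],0]
    - [30,[0.02,0,0.08],0]
    - [30,[0.02,0,0.08],0]
    - [30,[0.02,0,0.08],0]
    - [30,[0.02,0,0.08],0]
    - [30,[0.02,0,0.08],0]

```text
clock: 4.45
eef_pos: [0.6157, 0.1074, 0.0069]
tool_rot: [0.293, 0.956, 0.001, 0.001]
ft_force: [1.9, 2.5, 4.3]
grip_width: 0.039
```

```bash
python3 -c "
from h import *
go(.48,0,.12,56)
c=camera('side');crop(c,240,170,100,90,7,'pics/s4.png')"
```

```text
t 4.45 pos [0.6157 0.1074 0.0069] jaw 55.93 tilt [ 1.4e-03  7.0e-04 -1.0e+00] shift [ 1.044 -3.297 -2.268] F [1.9  2.52 4.26] w 39.0
roll units -0.011354744805158154
```

View pics/s4.png

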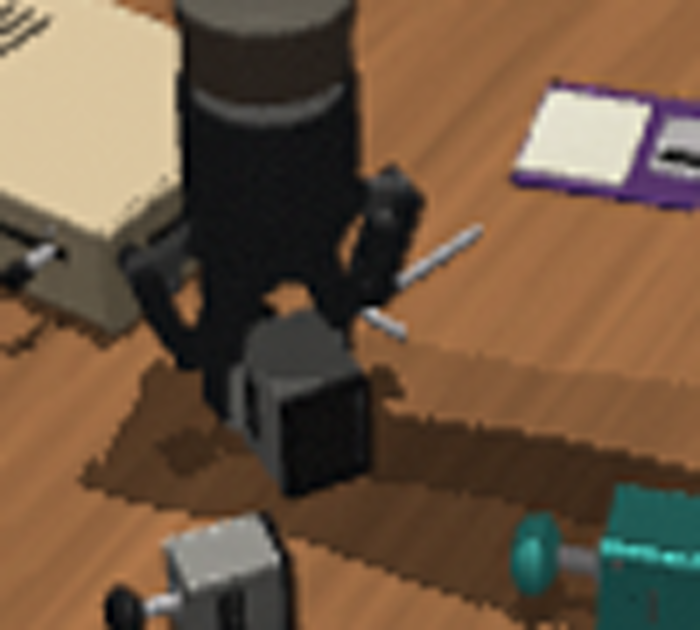

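>>> move_arm:
  motion:
    - [30,[0,0,-0.1],0]
    - [30,[0,0,-0.3],0]
    - [30,[0,0,-0.6],0]
    - [30,[0,0,-0.9],0]
    - [30,[0,0,-1.2],0]
    - [30,[0,0,-1.5],0]
    - [30,[0,0,-1.8],0]
    - [30,[0,0,-2.0],0]
    - [30,[0,0,-2.2],0]
    - [30,[0,0,-2.2],0]

```text
clock: 5.5
eef_pos: [0.6158, 0.107, 0.1177]
tool_rot: [0.293, 0.956, 0.0, 0.001]
ft_force: [0.6, 0.7, -3.8]
grip_width: 0.0391
```

```bash
python3 -c "
from h import *
go(.48,0,.12,56)
c=camera('side');crop(c,230,140,110,100,6,'pics/s5.png')"
```

```text
t 5.5 pos [0.6158 0.107  0.1177] jaw 55.91 tilt [ 1.9e-03  1.0e-04 -1.0e+00] shift [ 1.05  -3.294 -0.052] F [ 0.64  0.7  -3.79] w 39.1
roll units -0.014415599010492977
```

View pics/s5.png

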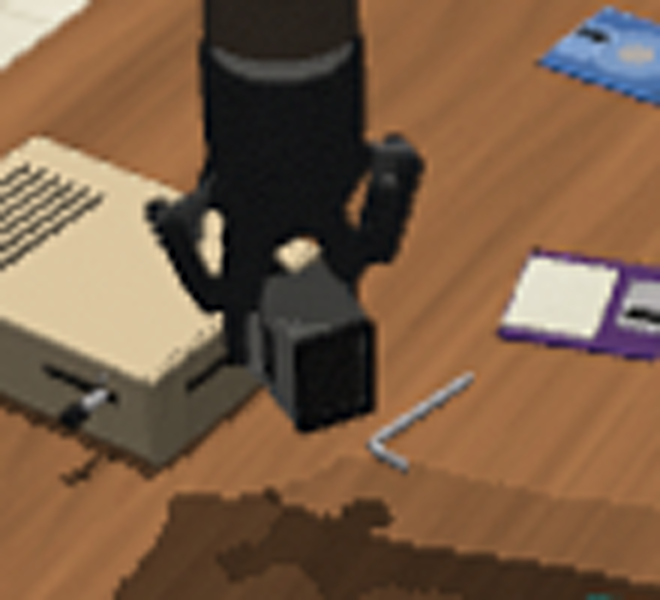

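```bash
python3 -c "
from h import *
go(.48,-.03,.05,12.6)"
```

```text
t 5.55 pos [0.6153 0.1069 0.1167] jaw 55.91 tilt [ 7.e-04 -1.e-04 -1.e+00] shift [ 0.708 -3.785  1.332] F [ 0.48  0.25 -3.3 ] w 39.6
roll units 7.218891791331205
```

>>> move_arm:
  motion:
    - [30,[0.05,-0.2,0],0.4]
    - [30,[0.1,-0.6,0],1.2]
    - [30,[0.2,-1.1,0],2.1]
    - [30,[0.3,-1.6,0],3.0]
    - [30,[0.4,-2.1,0.2],4.0]
    - [30,[0.5,-2.6,0.5],5.0]
    - [30,[0.6,-3.1,0.8],6.0]
    - [30,[0.65,-3.5,1.1],6.8]
    - [30,[0.7,-3.75,1.3],7.2]
    - [30,[0.7,-3.78,1.33],7.22]

```text
clock: 6.55
eef_pos: [0.4767, -0.0307, 0.0478]
tool_rot: [0.626, 0.78, -0.002, -0.002]
ft_force: [-0.5, -0.3, -3.9]
grip_width: 0.0393
```

```bash
python3 -c "
from h import *
go(.48,-.03,.01,12.6)
c=camera('side');crop(c,280,140,120,110,6,'pics/s6.png')"
```

```text
t 6.55 pos [ 0.4767 -0.0307  0.0478] jaw 12.5 tilt [-0.0061  0.     -1.    ] shift [-0.001  0.072  0.755] F [-0.5  -0.28 -3.89] w 39.3
roll units -0.017171306479959608
```

View pics/s6.png

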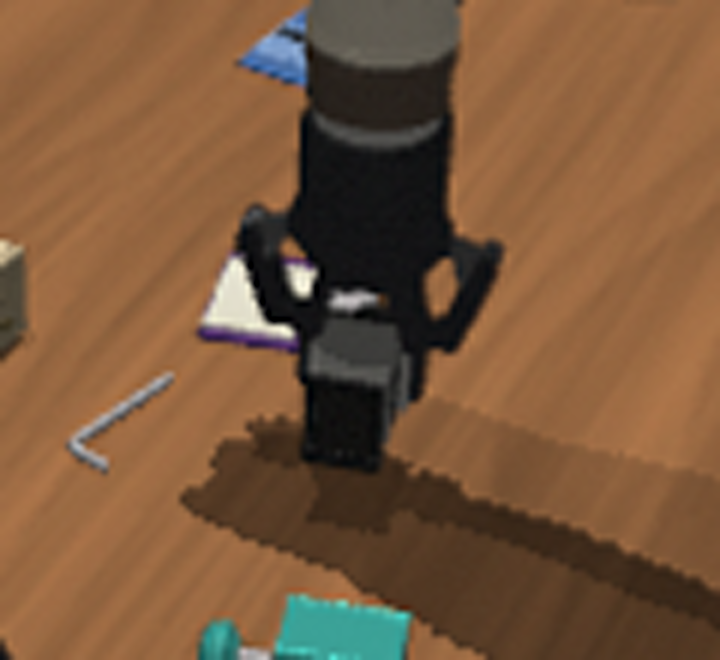

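>>> move_arm:
  motion:
    - [30,[0,0.05,0.1],0]
    - [30,[0,0.05,0.2],0]
    - [30,[0,0.05,0.3],0]
    - [30,[0,0.05,0.4],0]
    - [30,[0,0.05,0.5],0]
    - [30,[0,0.05,0.6],0]
    - [30,[0,0.05,0.65],0]
    - [30,[0,0.05,0.7],0]
    - [30,[0,0.05,0.72],0]
    - [30,[0,0.05,0.72],0]

```text
clock: 7.6
eef_pos: [0.4827, -0.0294, 0.0138]
tool_rot: [0.625, 0.78, -0.0, -0.0]
ft_force: [0.7, -0.7, -3.1]
grip_width: 0.0393
```

```bash
python3 -c "
from h import *
go(.48,-.03,.01,12.6)
c=camera('side');crop(c,290,170,80,75,8,'pics/s7.png')"
```

```text
t 7.6 pos [ 0.4827 -0.0294  0.0138] jaw 12.6 tilt [-1.e-04 -0.e+00 -1.e+00] shift [ 0.    -0.054  0.075] F [ 0.67 -0.69 -3.11] w 39.3
roll units -0.00036675081809356413
```

View pics/s7.png

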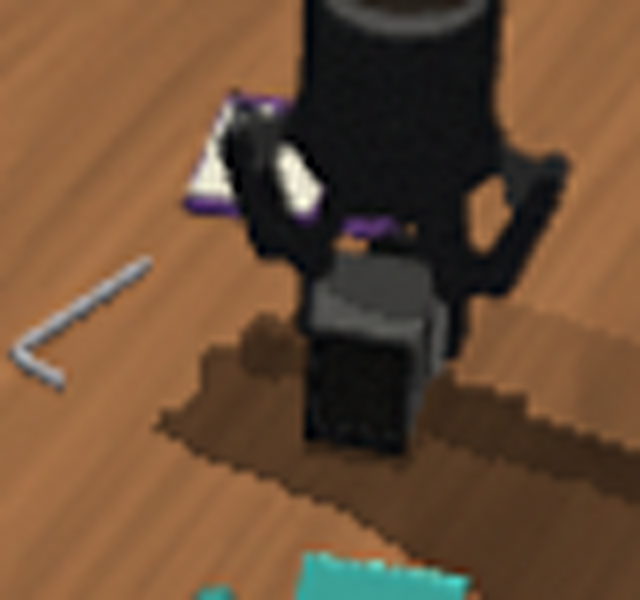

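The stamp stays level under the 60 N grip. Its bottom edge on the table would push it the wrong way, so I'll set it down and regrip by the round head, where the lever arm is longer and the contact smaller, and let it swing to hang.

>>> move_arm:
  motion:
    - [30,[0,0,0.06],0]
    - [30,[0,0,0.1],0]
    - [30,[0,0,0.13],0]
    - [30,[0,0,0.13],0]
    - [45,[0,0,0.13],0]
    - [55,[0,0,0.13],0]
    - [60,[0,0,0.13],0]
    - [60,[0,0,0.13],0]
    - [60,[0,0,0.13],0]
    - [60,[0,0,0.13],0]

```text
clock: 8.65
eef_pos: [0.4827, -0.0294, 0.0074]
tool_rot: [0.625, 0.78, 0.0, 0.0]
ft_force: [-1.1, -0.5, -0.3]
grip_width: 0.0602
```

>>> move_arm:
  motion:
    - [60,[-0.1,0,0],0]
    - [60,[-0.25,0,0],0]
    - [60,[-0.45,0,0],0]
    - [60,[-0.6,0,0],0]
    - [60,[-0.7,0,0],0]
    - [60,[-0.72,0,0],0]
    - [60,[-0.72,0,0],0]
    - [60,[-0.72,0,0],0]
    - [60,[-0.72,0,0],0]
    - [60,[-0.72,0,0],0]

```text
clock: 9.65
eef_pos: [0.4905, -0.0642, 0.0073]
tool_rot: [0.625, 0.781, -0.0, -0.0]
ft_force: [-0.3, 0.7, 0.1]
grip_width: 0.0602
```

```bash
python3 -c "
from h import *
go(.48,-.03,.01,12.6)
c=camera('side');crop(c,290,160,80,75,8,'pics/s8.png')
c=camera('top');crop(c,290,160,80,75,8,'pics/t8.png')"
```

```text
t 9.65 pos [ 0.4905 -0.0642  0.0073] jaw 12.63 tilt [-1.e-04  0.e+00 -1.e+00] shift [ 0.714 -0.054 -0.054] F [-0.27  0.71  0.11] w 60.2
roll units 0.004852826093237302
```

View pics/s8.png

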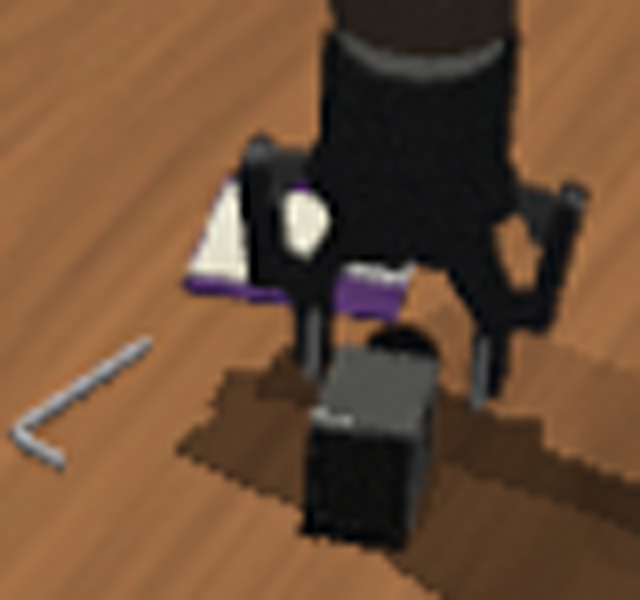

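View pics/t8.png

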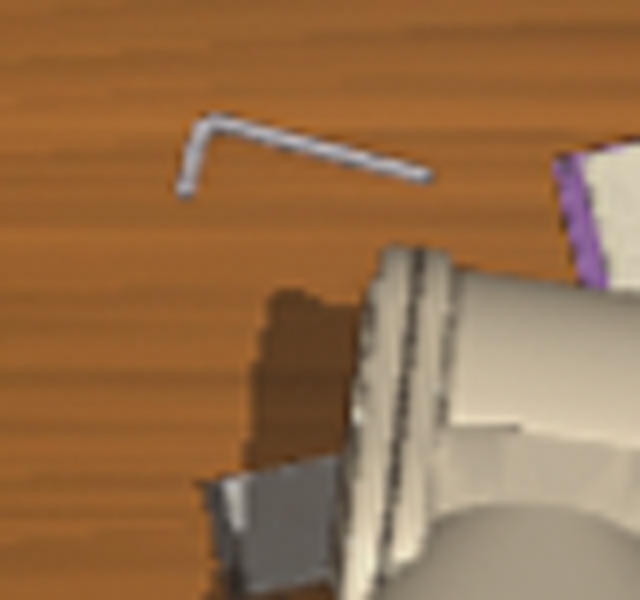

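```bash
python3 -c "
from h import *
c=camera('top')
a=ray(c,290+208/8,160+485/8,.052)[:2];b=ray(c,290+240/8,160+595/8,.052)[:2]
f=(a+b)/2;print(a,b,f)
e=get_obs()['eef_pos'][:2];u=np.array([np.sin(np.radians(12.6)),-np.cos(np.radians(12.6))]);print((e-f)@u, (e-f)@[np.cos(np.radians(12.6)),np.sin(np.radians(12.6))],np.linalg.norm(a-b))
"
```

```text
[0.48929657 0.02317036] [0.45254044 0.01234044] [0.47091851 0.0177554 ]
0.0843722160691453 0.0012520140896380846 0.03831840242331341
```

>>> move_arm:
  motion:
    - [55,[-0.04,0,-0.02],0]
    - [48,[-0.04,0,-0.02],0]
    - [40,[-0.04,0,-0.02],0]
    - [34,[-0.04,0,-0.02],0]
    - [28,[-0.04,0,-0.02],0]
    - [25,[-0.04,0,-0.02],0]
    - [25,[-0.04,0,-0.02],0]
    - [25,[-0.04,0,-0.02],0]
    - [25,[-0.04,0,-0.02],0]
    - [25,[-0.04,0,-0.02],0]

```text
clock: 10.8
eef_pos: [0.4909, -0.0666, 0.0084]
tool_rot: [0.625, 0.78, -0.0, 0.0]
ft_force: [-1.0, -2.0, 3.7]
grip_width: 0.0298
```

>>> move_arm:
  motion:
    - [25,[0,0,-0.1],0]
    - [25,[0.03,0,-0.3],0]
    - [25,[0.1,0,-0.6],0]
    - [25,[0.2,0,-0.9],0]
    - [25,[0.3,0,-1.2],0]
    - [25,[0.4,0,-1.5],0]
    - [25,[0.5,0,-1.8],0]
    - [25,[0.5,0,-2.1],0]
    - [25,[0.5,0,-2.3],0]
    - [25,[0.5,0,-2.4],0]

```text
clock: 11.8
eef_pos: [0.4859, -0.042, 0.1293]
tool_rot: [0.625, 0.78, 0.0, 0.001]
ft_force: [0.2, -0.5, -3.3]
grip_width: 0.0293
```

```bash
python3 -c "
from h import *
go(.48,-.03,.01,12.6)
c=camera('side');crop(c,280,120,120,110,6,'pics/s9.png')"
```

```text
t 11.8 pos [ 0.4859 -0.042   0.1293] jaw 12.61 tilt [ 0.0014 -0.     -1.    ] shift [ 0.26  -0.067  2.387] F [ 0.18 -0.49 -3.26] w 29.3
roll units 0.0016240636113720914
```

View pics/s9.png

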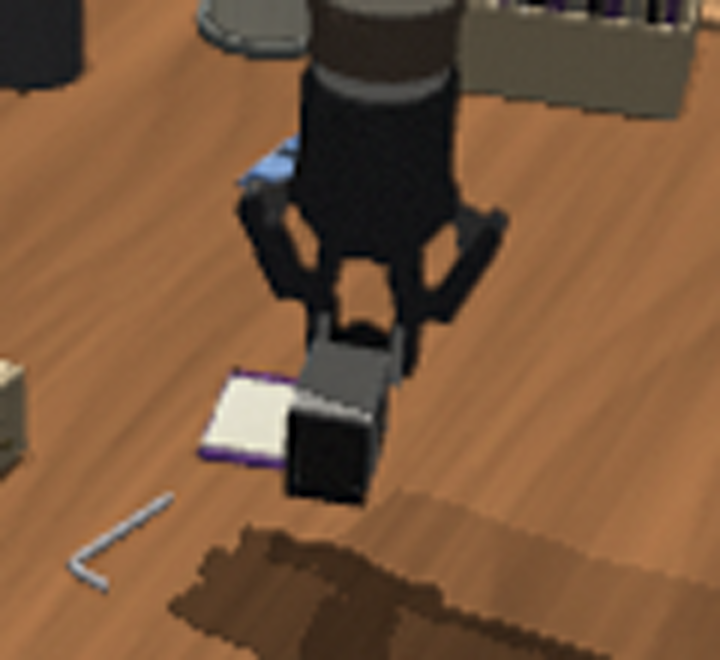

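```bash
cat >> h.py <<'E'
def rayp(c,u,v,P0,n):
    Rm=cv2.Rodrigues(c['rvec'])[0]; C=-Rm.T@c['tvec']
    d=Rm.T@np.array([(u-c['cx'])/c['fx'],(v-c['cy'])/c['fy'],1])
    return C+d*(n@(np.array(P0)-C))/(n@d)
E
python3 -c "
from h import *
c=camera('side');e=get_obs()['eef_pos']
t=np.radians(12.6);n=np.array([np.cos(t),np.sin(t),0]);u=np.array([np.sin(t),-np.cos(t),0])
R_=cv2.Rodrigues(c['rvec'])[0];print('cam',-R_.T@c['tvec'])
for nm,x,y in (('top',334,408),('bot',325,500)):
    p=rayp(c,280+x/6,120+y/6,e,n)-e; print(nm,p@u,p[2])
"
```

```text
cam [0.07211312 0.98269647 0.88513584]
top -0.06515679282360541 0.022262600833124202
bot -0.07539727933292951 -0.02649055135315731
```

The stamp is still nearly level. I'll lower it close to the table and test whether a finger target near contact gives a lighter grip that lets it pivot.

>>> move_arm:
  motion:
    - [25,[0,0,0.2],0]
    - [25,[0,0,0.5],0]
    - [25,[0,0,0.9],0]
    - [25,[0,0,1.3],0]
    - [25,[0,0,1.7],0]
    - [25,[0,0,2.0],0]
    - [25,[0,0,2.15],0]
    - [28.5,[0,0,2.2],0]
    - [28.5,[0,0,2.2],0]
    - [28.5,[0,0,2.2],0]

```text
clock: 12.9
eef_pos: [0.4861, -0.0421, 0.0188]
tool_rot: [0.625, 0.78, 0.0, 0.0]
ft_force: [-0.1, -1.0, -2.6]
grip_width: 0.0298
```

```bash
python3 -c "
from h import *
go(.48,-.03,.01,12.6)
c=camera('side');crop(c,280,150,100,90,7,'pics/s10.png')"
```

```text
t 12.9 pos [ 0.4861 -0.0421  0.0188] jaw 12.6 tilt [ 1.2e-03 -1.0e-04 -1.0e+00] shift [ 0.263 -0.067  0.176] F [-0.12 -0.99 -2.63] w 29.8
roll units -0.0007282639600220501
```

View pics/s10.png

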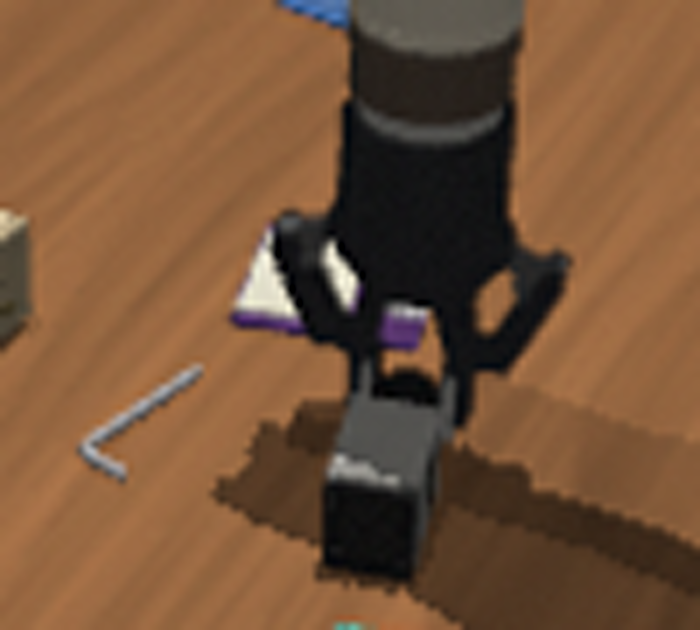

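>>> move_arm:
  motion:
    - [29,[0,0,0],0]
    - [29,[0,0,0],0]
    - [29.2,[0,0,0],0]
    - [29.2,[0,0,0],0]
    - [29.4,[0,0,0],0]
    - [29.4,[0,0,0],0]
    - [29.6,[0,0,0],0]
    - [29.6,[0,0,0],0]
    - [29.6,[0,0,0],0]
    - [29.6,[0,0,0],0]

```text
clock: 13.95
eef_pos: [0.4856, -0.0421, 0.0183]
tool_rot: [0.625, 0.78, 0.0, 0.0]
ft_force: [1.1, -0.6, -3.0]
grip_width: 0.0294
```

```bash
python3 -c "
from h import *
go(.48,-.03,.01,12.6)
c=camera('side');crop(c,280,150,100,90,7,'pics/s11.png')"
```

```text
t 13.95 pos [ 0.4856 -0.0421  0.0183] jaw 12.6 tilt [ 2.e-04  0.e+00 -1.e+00] shift [ 0.26  -0.057  0.167] F [ 1.07 -0.64 -2.96] w 29.4
roll units -3.5969494157406245e-05
```

View pics/s11.png

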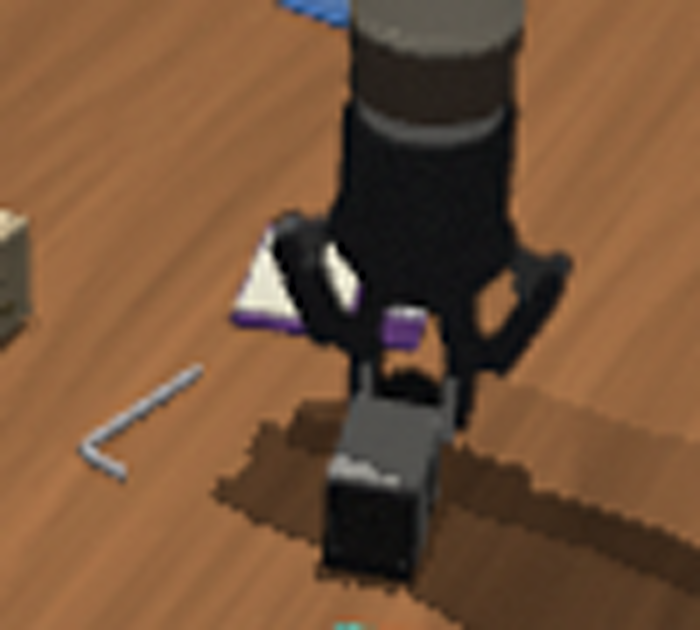

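>>> move_arm:
  motion:
    - [29.8,[0,0,0],0]
    - [29.8,[0,0,0],0]
    - [30.0,[0,0,0],0]
    - [30.0,[0,0,0],0]
    - [30.2,[0,0,0],0]
    - [30.2,[0,0,0],0]
    - [30.4,[0,0,0],0]
    - [30.4,[0,0,0],0]
    - [30.4,[0,0,0],0]
    - [30.4,[0,0,0],0]

```text
clock: 15.0
eef_pos: [0.4856, -0.042, 0.0183]
tool_rot: [0.625, 0.78, 0.0, 0.0]
ft_force: [0.7, 0.2, -3.2]
grip_width: 0.0302
```

```bash
python3 -c "
from h import *
go(.48,-.03,.01,12.6)
c=camera('side');crop(c,280,150,100,90,7,'pics/s12.png')"
```

```text
t 15.0 pos [ 0.4856 -0.042   0.0183] jaw 12.6 tilt [ 1.e-04  1.e-04 -1.e+00] shift [ 0.259 -0.056  0.167] F [ 0.71  0.17 -3.22] w 30.2
roll units 0.0002495897124698369
```

View pics/s12.png

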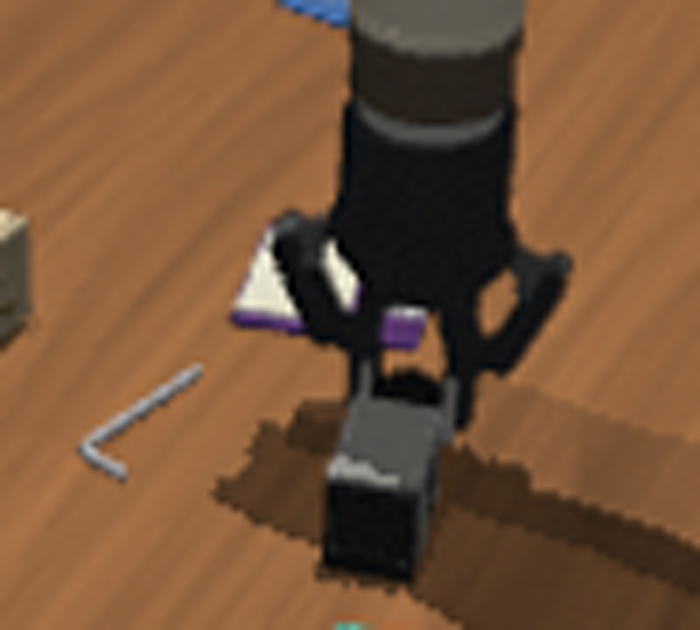

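>>> move_arm:
  motion:
    - [30.6,[0,0,0],0]
    - [30.8,[0,0,0],0]
    - [31.0,[0,0,0],0]
    - [31.2,[0,0,0],0]
    - [31.2,[0,0,0],0]
    - [31.4,[0,0,0],0]
    - [31.4,[0,0,0],0]
    - [31.6,[0,0,0],0]
    - [31.6,[0,0,0],0]
    - [31.6,[0,0,0],0]

```text
clock: 16.05
eef_pos: [0.4855, -0.0421, 0.0183]
tool_rot: [0.625, 0.78, -0.0, -0.0]
ft_force: [0.8, -0.0, -1.1]
grip_width: 0.0317
```

```bash
python3 -c "
from h import *
go(.48,-.03,.01,12.6)
c=camera('side');crop(c,280,150,100,90,7,'pics/s13.png')"
```

```text
t 16.05 pos [ 0.4855 -0.0421  0.0183] jaw 12.6 tilt [-1.e-04  0.e+00 -1.e+00] shift [ 0.259 -0.054  0.166] F [ 0.78 -0.01 -1.11] w 31.7
roll units 0.0002661815822545914
```

View pics/s13.png

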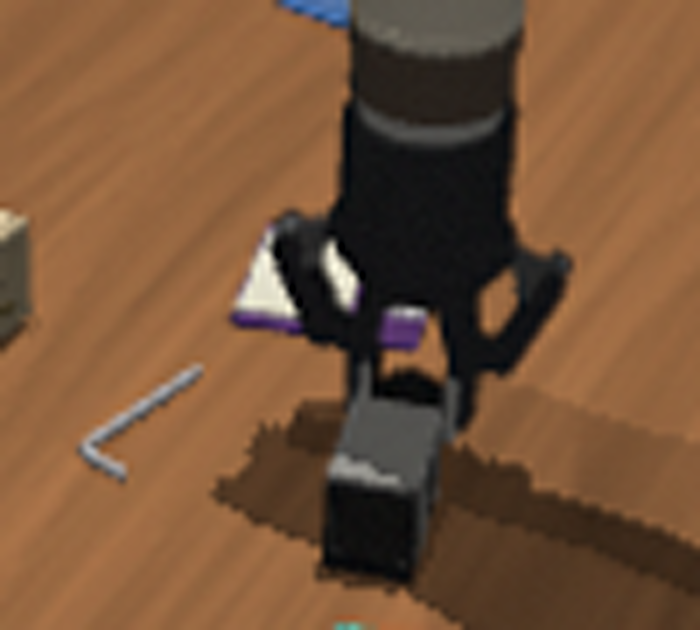

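The force shows the foot now resting on the table while the head is still lightly held, so the grip is lighter. Raising the head along the arc about the foot edge.

>>> move_arm:
  motion:
    - [31.6,[0.0,0,-0.03],0]
    - [31.6,[0.03,0,-0.09],0]
    - [31.6,[0.06,0,-0.16],0]
    - [31.6,[0.1,0,-0.23],0]
    - [31.6,[0.14,0,-0.3],0]
    - [31.6,[0.19,0,-0.37],0]
    - [31.6,[0.25,0,-0.44],0]
    - [31.6,[0.31,0,-0.5],0]
    - [31.6,[0.37,0,-0.55],0]
    - [31.6,[0.42,0,-0.6],0]

```text
clock: 17.1
eef_pos: [0.4814, -0.0218, 0.049]
tool_rot: [0.625, 0.78, -0.0, 0.001]
ft_force: [0.2, -1.3, -0.7]
grip_width: 0.0315
```

```bash
python3 -c "
from h import *
go(.48,-.03,.01,12.6)
c=camera('side');crop(c,280,150,100,90,7,'pics/s14.png')"
```

```text
t 17.1 pos [ 0.4814 -0.0218  0.049 ] jaw 12.59 tilt [ 0.0012 -0.0011 -1.    ] shift [-0.153 -0.064  0.779] F [ 0.19 -1.29 -0.65] w 31.5
roll units -0.0020707521113075464
```

View pics/s14.png

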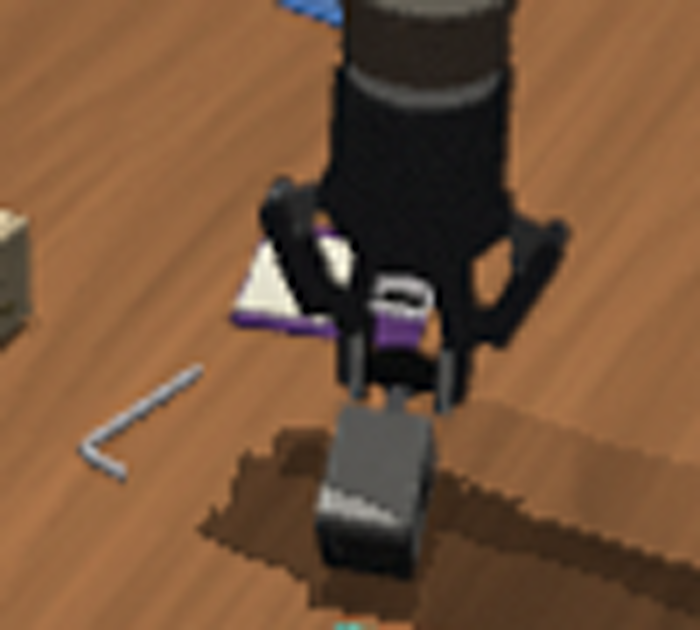

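It pivots: in s14 the head sits between the pads (400,365), the housing has tilted up, and the foot is on the table. Continuing the arc.

>>> move_arm:
  motion:
    - [31.6,[0.09,0,-0.06],0]
    - [31.6,[0.2,0,-0.13],0]
    - [31.6,[0.32,0,-0.19],0]
    - [31.6,[0.44,0,-0.24],0]
    - [31.6,[0.56,0,-0.28],0]
    - [31.6,[0.68,0,-0.31],0]
    - [31.6,[0.8,0,-0.33],0]
    - [31.6,[0.9,0,-0.34],0]
    - [31.6,[1.0,0,-0.35],0]
    - [31.6,[1.08,0,-0.36],0]

```text
clock: 18.15
eef_pos: [0.4692, 0.0323, 0.0666]
tool_rot: [0.625, 0.781, 0.001, -0.0]
ft_force: [-0.5, -0.4, 6.2]
grip_width: 0.0318
```

```bash
python3 -c "
from h import *
go(.48,-.03,.01,12.6)
c=camera('side');crop(c,280,150,100,90,7,'pics/s15.png')"
```

```text
t 18.15 pos [0.4692 0.0323 0.0666] jaw 12.64 tilt [ 3.0e-04  1.3e-03 -1.0e+00] shift [-1.264 -0.062  1.129] F [-0.48 -0.4   6.21] w 31.8
roll units 0.006521089543056746
```

View pics/s15.png

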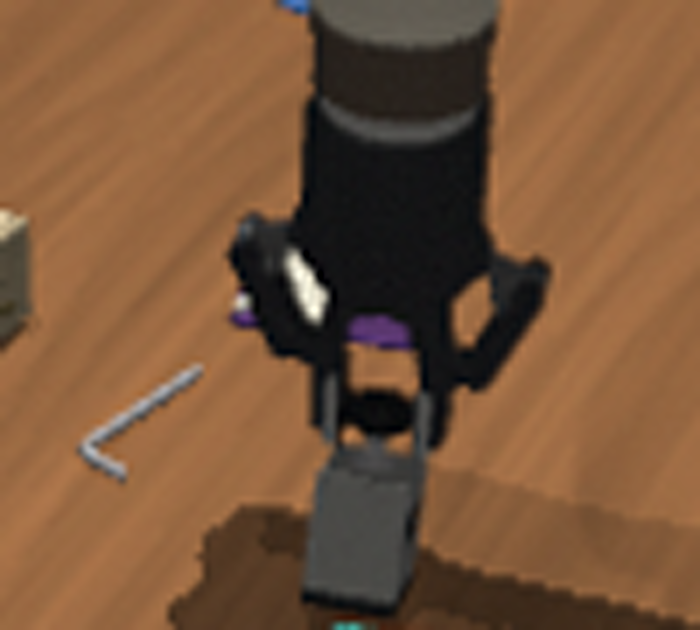

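>>> move_arm:
  motion:
    - [31.6,[0.0,0,-0.1],0]
    - [31.6,[0.05,0,-0.12],0]
    - [31.6,[0.12,0,-0.14],0]
    - [31.6,[0.2,0,-0.14],0]
    - [31.6,[0.28,0,-0.14],0]
    - [31.6,[0.35,0,-0.13],0]
    - [31.6,[0.42,0,-0.12],0]
    - [31.6,[0.48,0,-0.1],0]
    - [31.6,[0.52,0,-0.09],0]
    - [31.6,[0.54,0,-0.08],0]

```text
clock: 19.2
eef_pos: [0.4633, 0.0578, 0.0704]
tool_rot: [0.625, 0.781, 0.0, -0.0]
ft_force: [-0.2, -0.9, -1.4]
grip_width: 0.0318
```

```bash
python3 -c "
from h import *
go(.48,-.03,.01,12.6)
c=camera('side');crop(c,280,160,100,90,7,'pics/s16.png')
c=camera('top');crop(c,270,180,90,80,7,'pics/t16.png')"
```

```text
t 19.2 pos [0.4633 0.0578 0.0704] jaw 12.62 tilt [ 1.e-04  3.e-04 -1.e+00] shift [-1.787 -0.057  1.207] F [-0.23 -0.94 -1.43] w 31.8
roll units 0.00284116865713487
```

View pics/s16.png

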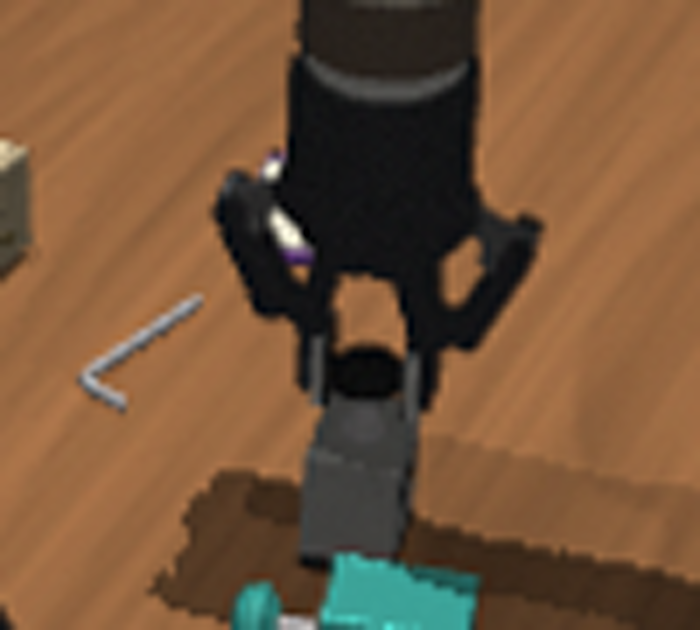

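View pics/t16.png

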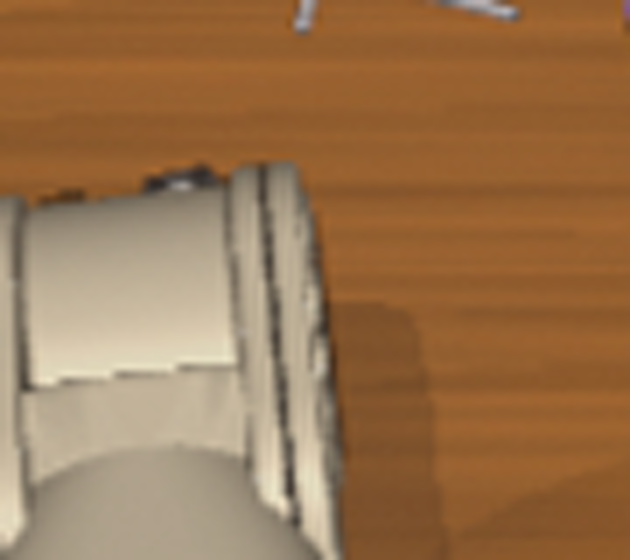

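>>> move_arm:
  motion:
    - [31.6,[0,0,0.02],0]
    - [31.6,[0,0,0.04],0]
    - [31.8,[0,0,0.04],0]
    - [32.0,[0,0,0.04],0]
    - [32.2,[0,0,0.04],0]
    - [32.5,[0,0,0.04],0]
    - [33,[0,0,0.04],0]
    - [34,[0,0,0.04],0]
    - [36,[0,0,0.04],0]
    - [40,[0,0,0.04],0]

```text
clock: 20.3
eef_pos: [0.4633, 0.0574, 0.0682]
tool_rot: [0.625, 0.78, -0.0, 0.0]
ft_force: [0.2, -0.0, -0.4]
grip_width: 0.04
```

```bash
python3 -c "
from h import *
go(.48,-.03,.01,12.6)
c=camera('side');crop(c,290,180,80,75,8,'pics/s17.png')"
```

```text
t 20.3 pos [0.4633 0.0574 0.0682] jaw 12.6 tilt [-1.e-04 -2.e-04 -1.e+00] shift [-1.779 -0.054  1.164] F [ 0.16 -0.02 -0.37] w 40.0
roll units -0.0007187563702958736
```

View pics/s17.png

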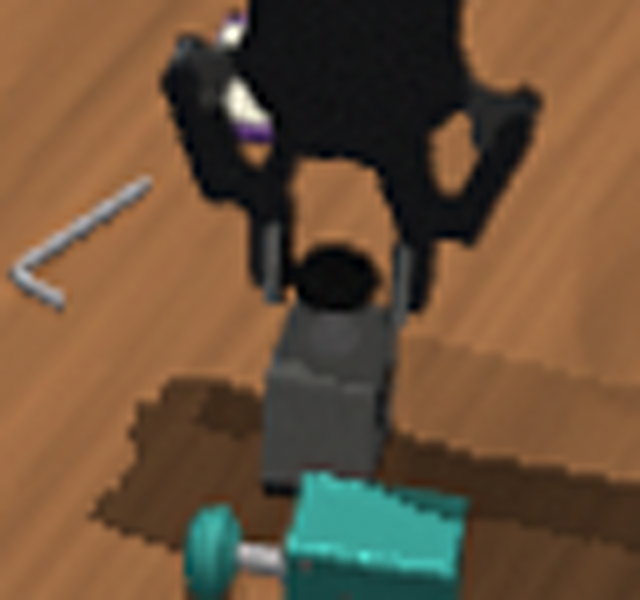

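It stands upright and released (s17: head at (335,272), housing below). Locating its axis for the regrip.

```bash
python3 -c "
from h import *
c=camera('side')
cv2.imwrite('pics/raw17.png',cv2.resize(c['color'][195:250,305:355,::-1],None,fx=12,fy=12,interpolation=cv2.INTER_NEAREST))
M=go(.4633,.0574,.03,12.6); e=get_obs()['eef_pos']
# head widest disc centre at z .0865
for n,x,y,z in(('head',335,272,.0885),('Lfront',268,372,.058),('Rfront',378,382,.058)):
    p=ray(c,290+x/8,180+y/8,z); print(n,p.round(4),(M.T@(p-e))/.05)
"
```

```text
t 20.4 pos [0.4633 0.0574 0.0683] jaw 12.6 tilt [ 0.e+00 -1.e-04 -1.e+00] shift [-0.001  0.     0.765] F [-0.47  0.94 -0.73] w 39.9
roll units -0.0006201751599199667
head [0.4609 0.0647 0.0885] [ 0.15154139 -0.01595813 -0.40465878]
Lfront [0.4728 0.0941 0.058 ] [0.67499357 0.34497267 0.20529139]
Rfront [0.4348 0.0803 0.058 ] [ 0.57119004 -0.45550838  0.20530738]
```

View pics/raw17.png

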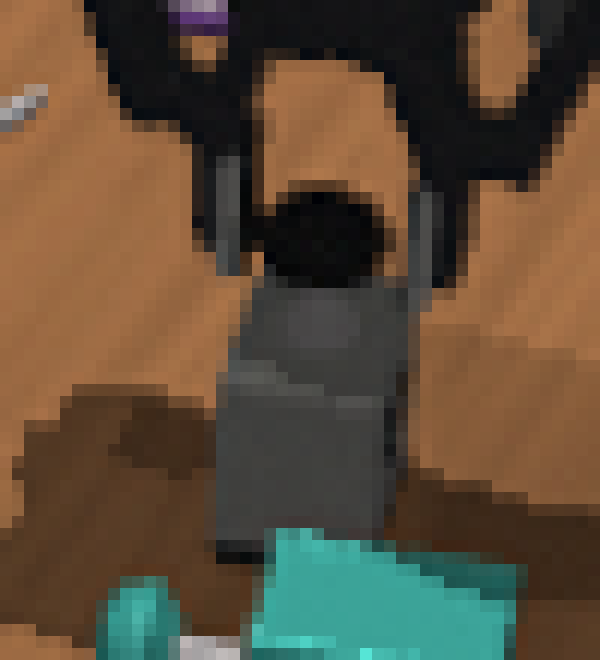

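>>> move_arm:
  motion:
    - [50,[0,0,0],0]
    - [60,[0,0,0],0]
    - [64,[0.05,-0.02,0],0]
    - [64,[0.12,-0.03,0.05],0]
    - [64,[0.12,-0.03,0.2],0]
    - [64,[0.12,-0.03,0.4],0]
    - [64,[0.12,-0.03,0.55],0]
    - [64,[0.12,-0.03,0.68],0]
    - [64,[0.12,-0.03,0.74],0]
    - [64,[0.12,-0.03,0.74],0]

```text
clock: 21.4
eef_pos: [0.46, 0.0629, 0.0306]
tool_rot: [0.625, 0.78, -0.001, -0.0]
ft_force: [0.6, -0.9, 0.2]
grip_width: 0.0636
```

>>> move_arm:
  motion:
    - [60,[0,0,0],0]
    - [54,[0,0,0],0]
    - [50,[0,0,0],0]
    - [46,[0,0,0],0]
    - [43,[0,0,0],0]
    - [41,[0,0,0],0]
    - [39,[0,0,0],0]
    - [36,[0,0,0],0]
    - [33,[0,0,0],0]
    - [30,[0,0,0],0]

```text
clock: 22.4
eef_pos: [0.4615, 0.0632, 0.032]
tool_rot: [0.625, 0.78, 0.001, 0.001]
ft_force: [1.8, 0.6, 5.0]
grip_width: 0.0389
```

```bash
python3 -c "
from h import *
c=camera('side');crop(c,290,180,80,75,8,'pics/s18.png')
go(.588,-.145,.10,12.6)"
```

```text
t 22.45 pos [0.4615 0.0632 0.032 ] jaw 12.6 tilt [ 2.1e-03  4.0e-04 -1.0e+00] shift [-4.615  1.563 -1.357] F [2.06 0.91 5.88] w 38.8
roll units 0.0004415959072320656
```

View pics/s18.png

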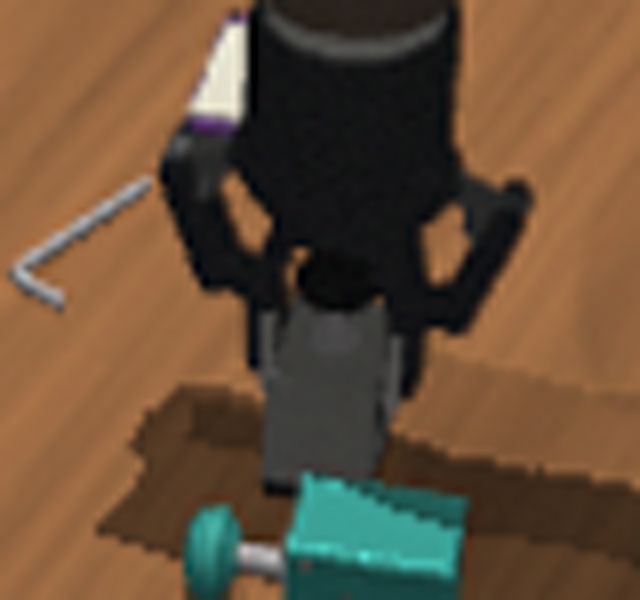

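>>> move_arm:
  motion:
    - [30,[0,0,-0.1],0]
    - [30,[0,0,-0.3],0]
    - [30,[0,0,-0.6],0]
    - [30,[-0.1,0.03,-0.9],0]
    - [30,[-0.4,0.13,-1.1],0]
    - [30,[-0.8,0.27,-1.2],0]
    - [30,[-1.3,0.44,-1.2],0]
    - [30,[-1.8,0.61,-1.2],0]
    - [30,[-2.3,0.78,-1.2],0]
    - [30,[-2.8,0.95,-1.2],0]

```text
clock: 23.45
eef_pos: [0.5365, -0.0641, 0.0909]
tool_rot: [0.625, 0.78, -0.001, -0.001]
ft_force: [0.5, 1.2, -2.8]
grip_width: 0.0392
```

```bash
python3 -c "
from h import *
go(.588,-.145,.07,12.6)"
```

```text
t 23.45 pos [ 0.5365 -0.0641  0.0909] jaw 12.6 tilt [-2.9e-03  3.0e-04 -1.0e+00] shift [-1.805  0.653  0.414] F [ 0.49  1.2  -2.78] w 39.2
roll units 0.00038014382989803863
```

>>> move_arm:
  motion:
    - [30,[-0.4,0.15,0],0]
    - [30,[-0.8,0.29,0],0]
    - [30,[-1.2,0.44,0],0]
    - [30,[-1.5,0.55,0],0]
    - [30,[-1.7,0.62,0.05],0]
    - [30,[-1.79,0.65,0.1],0]
    - [30,[-1.8,0.65,0.2],0]
    - [30,[-1.8,0.65,0.3],0]
    - [30,[-1.8,0.65,0.4],0]
    - [30,[-1.8,0.65,0.4],0]

```text
clock: 24.45
eef_pos: [0.5876, -0.1431, 0.0701]
tool_rot: [0.625, 0.781, -0.001, -0.001]
ft_force: [-0.4, 0.1, -2.6]
grip_width: 0.0386
```

```bash
python3 -c "
from h import *
c=camera('side');crop(c,290,130,80,75,8,'pics/s19.png')
c=camera('top');crop(c,340,150,80,75,8,'pics/t19.png')
go(.588,-.145,.0353,12.6)"
```

```text
t 24.55 pos [ 0.5884 -0.1435  0.0711] jaw 12.64 tilt [-6.e-04  2.e-04 -1.e+00] shift [-0.028 -0.014  0.717] F [ 0.45 -0.87 -3.28] w 39.0
roll units 0.0060846852600491275
```

View pics/s19.png

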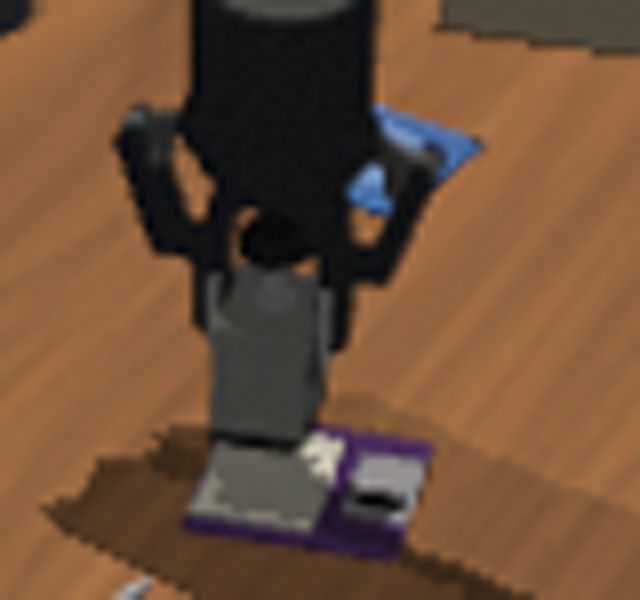

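View pics/t19.png

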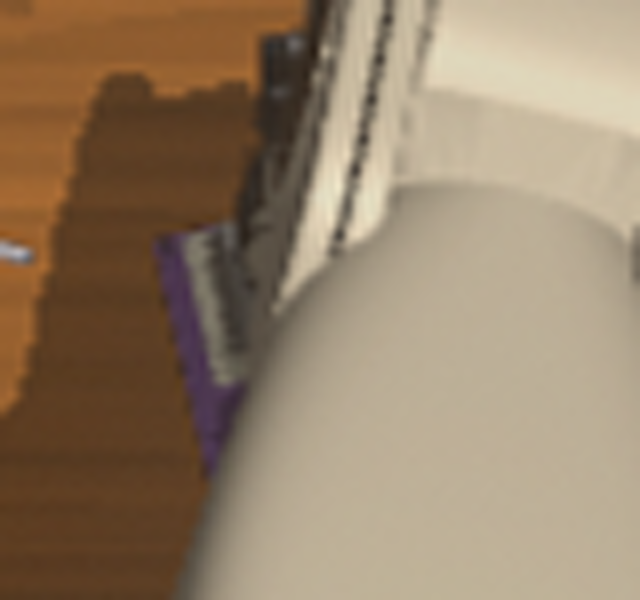

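>>> move_arm:
  motion:
    - [30,[-0.03,-0.01,0.08],0]
    - [30,[-0.03,-0.01,0.18],0]
    - [30,[-0.03,-0.01,0.28],0]
    - [30,[-0.03,-0.01,0.38],0]
    - [30,[-0.03,-0.01,0.47],0]
    - [30,[-0.03,-0.01,0.55],0]
    - [30,[-0.03,-0.01,0.6],0]
    - [30,[-0.03,-0.01,0.64],0]
    - [30,[-0.03,-0.01,0.65],0]
    - [30,[-0.03,-0.01,0.65],0]

```text
clock: 25.55
eef_pos: [0.5886, -0.1456, 0.0388]
tool_rot: [0.625, 0.78, 0.0, 0.0]
ft_force: [0.3, -0.3, -3.0]
grip_width: 0.0391
```

```bash
python3 -c "
from h import *
c=camera('side');crop(c,290,130,80,75,8,'pics/s20.png')
go(.588,-.145,.0353,12.6)
for z in (.003,.006,.009):
  print(z,*[ray(c,290+x/8,130+y/8,z).round(4) for x,y in ((0,0),)])"
```

```text
t 25.6 pos [ 0.5887 -0.1456  0.039 ] jaw 12.6 tilt [ 3.e-04 -0.e+00 -1.e+00] shift [ 0.015 -0.011  0.073] F [ 0.49  0.25 -2.56] w 39.4
roll units 0.00041173682347928064
0.003 [ 0.9033 -0.4711  0.003 ]
0.006 [ 0.9005 -0.4662  0.006 ]
0.009 [ 0.8977 -0.4612  0.009 ]
```

View pics/s20.png

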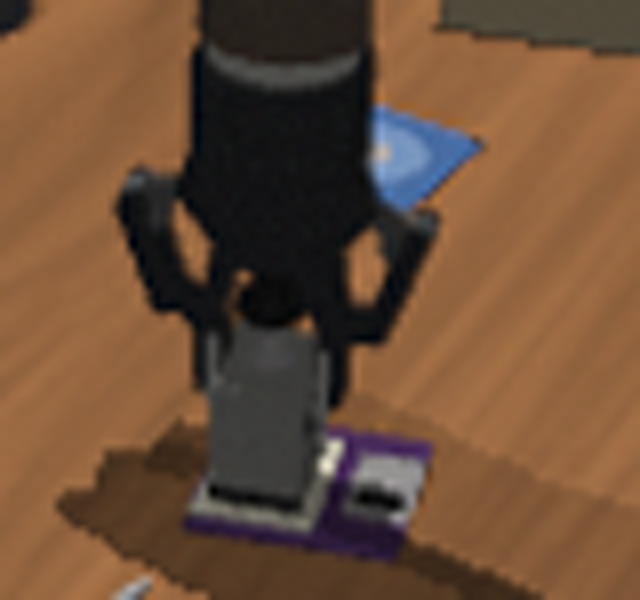

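```bash
python3 -c "
from h import *
c=camera('side');M=go(.588,-.145,.0353,12.6);e=get_obs()['eef_pos']
for n,x,y,z in(('fL',208,500,.0066),('fR',298,511,.0066),('lL',194,513,.0033),('lR',318,530,.0033)):
  p=ray(c,290+x/8,130+y/8,z); print(n,p.round(4),(1000*(M.T@(p-e))).round(1))"
```

```text
t 25.65 pos [ 0.5888 -0.1456  0.0391] jaw 12.6 tilt [ 5.e-04 -1.e-04 -1.e+00] shift [ 0.016 -0.013  0.075] F [-0.06 -0.21 -3.39] w 39.0
roll units 3.5491159401305573e-05
fL [ 0.5989 -0.1112  0.0066] [31.4 17.3 32.5]
fR [ 0.5613 -0.1223  0.0066] [ 28.8 -21.8  32.4]
lL [ 0.6019 -0.104   0.0033] [37.8 21.8 35.8]
lR [ 0.5497 -0.118   0.0033] [ 35.5 -32.2  35.7]
```

>>> move_arm:
  motion:
    - [30,[-0.02,-0.01,0.0],0]
    - [30,[-0.05,-0.03,0.0],0]
    - [30,[-0.05,-0.03,0.01],0]
    - [30,[-0.05,-0.03,0.02],0]
    - [30,[-0.05,-0.03,0.03],0]
    - [30,[-0.05,-0.03,0.04],0]
    - [30,[-0.05,-0.03,0.05],0]
    - [30,[-0.05,-0.03,0.06],0]
    - [30,[-0.05,-0.03,0.065],0]
    - [30,[-0.05,-0.03,0.065],0]

```text
clock: 26.65
eef_pos: [0.5876, -0.1483, 0.0355]
tool_rot: [0.625, 0.78, -0.0, -0.0]
ft_force: [-0.4, -0.1, -3.3]
grip_width: 0.0387
```

```bash
python3 -c "
from h import *
c=camera('side');crop(c,290,130,80,75,8,'pics/s21.png')
go(.588,-.145,.0353,12.6)"
```

```text
t 26.7 pos [ 0.5877 -0.1483  0.0355] jaw 12.6 tilt [-0. -0. -1.] shift [0.063 0.021 0.005] F [ 0.19  0.05 -3.28] w 39.0
roll units 0.0004309056022018254
```

View pics/s21.png

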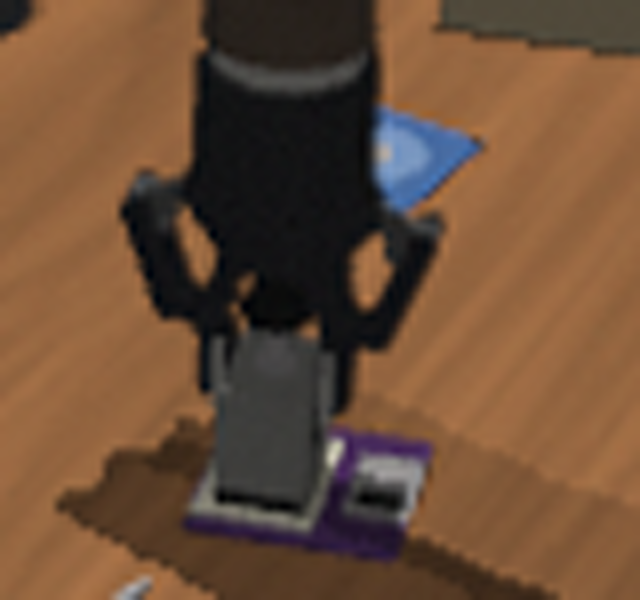

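>>> move_arm:
  motion:
    - [30,[0,0,0.005],0]
    - [30,[0,0,0.01],0]
    - [30,[0,0,0.015],0]
    - [30,[0,0,0.02],0]
    - [30,[0,0,0.025],0]
    - [30,[0,0,0.03],0]
    - [30,[0,0,0.03],0]
    - [30,[0,0,0.03],0]
    - [30,[0,0,0.03],0]
    - [30,[0,0,0.03],0]

```text
clock: 27.7
eef_pos: [0.5877, -0.1484, 0.0353]
tool_rot: [0.625, 0.78, 0.0, 0.0]
ft_force: [-2.7, 1.1, 6.9]
grip_width: 0.0389
```

```bash
python3 -c "
from h import *
go(.588,-.145,.0353,12.6)
c=camera('side');M=go(.588,-.145,.0353,12.6);e=get_obs()['eef_pos']
crop(c,290,130,80,75,8,'pics/s22.png')"
```

```text
t 27.7 pos [ 0.5877 -0.1484  0.0353] jaw 12.6 tilt [ 7.e-04 -3.e-04 -1.e+00] shift [ 0.065  0.02  -0.   ] F [-2.73  1.08  6.94] w 38.9
roll units 0.000535523260974576
t 27.75 pos [ 0.5878 -0.1484  0.0353] jaw 12.6 tilt [ 8.e-04 -2.e-04 -1.e+00] shift [ 0.065  0.019 -0.   ] F [-2.64  0.2   6.82] w 39.0
roll units 0.0002103502392755511
```

View pics/s22.png

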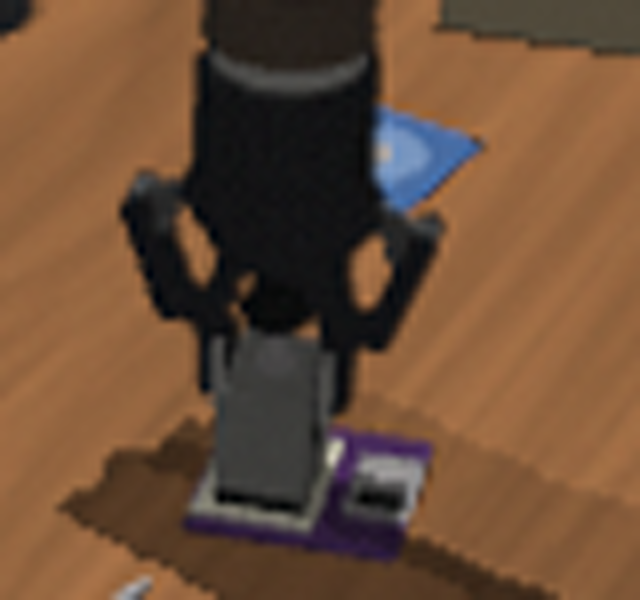

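Contact (Fz +7) on the label. Releasing, then rising clear.

>>> move_arm:
  motion:
    - [30,[0,0,-0.02],0]
    - [39.5,[0,0,-0.02],0]
    - [42,[0,0,-0.02],0]
    - [48,[0,0,-0.02],0]
    - [56,[0,0,-0.02],0]
    - [62,[0,0,-0.1],0]
    - [62,[0,0,-0.4],0]
    - [62,[0,0,-0.9],0]
    - [62,[0,0,-1.5],0]
    - [62,[0,0,-1.9],0]

```text
clock: 28.75
eef_pos: [0.5886, -0.1486, 0.1316]
tool_rot: [0.625, 0.78, 0.001, 0.001]
ft_force: [0.2, -0.0, 0.7]
grip_width: 0.0619
```

```bash
python3 -c "
from h import *
c=camera('side')
crop(c,290,130,80,75,8,'pics/s23.png')
c=camera('top');crop(c,340,150,80,75,8,'pics/t23.png')
go(.588,-.145,.1353,12.6)"
```

```text
t 28.85 pos [ 0.5903 -0.149   0.1333] jaw 12.6 tilt [ 0.0077 -0.0019 -1.    ] shift [ 0.088 -0.027 -0.041] F [-0.03 -0.56 -0.1 ] w 61.8
roll units 0.00024391462984763024
```

View pics/s23.png

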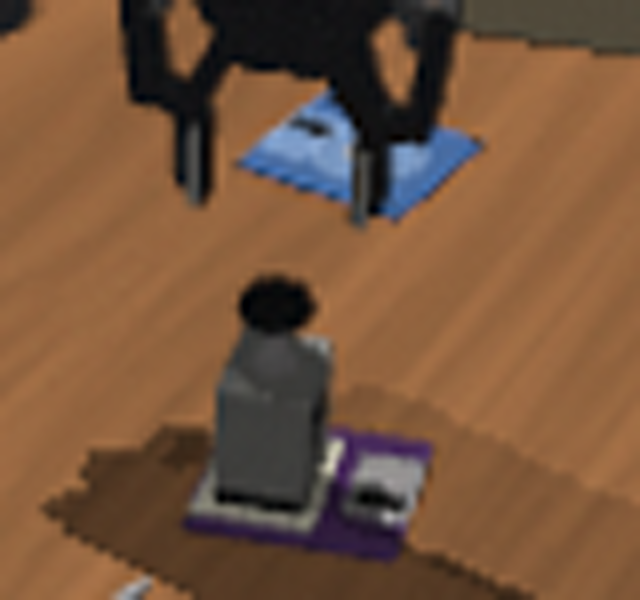

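View pics/t23.png

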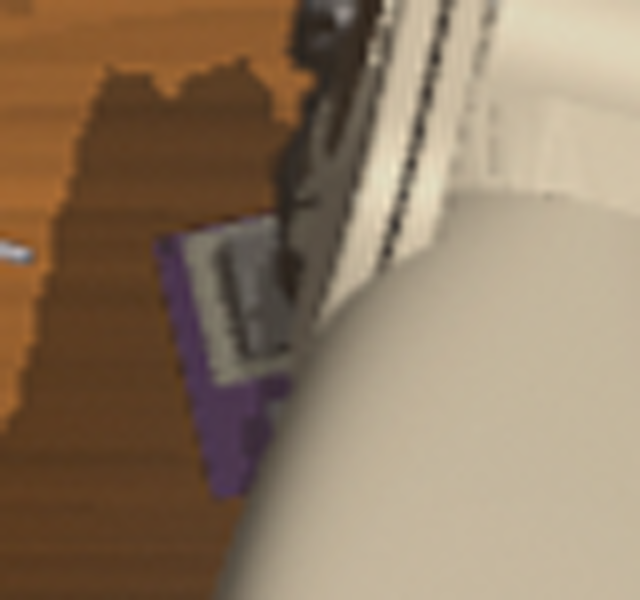

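The stamp stands free, square and centred on the label (s23: foot edge (215..300,505) inside the label; t23 shows even margins). Next: head position for pressing.

```bash
python3 -c "
from h import *
c=camera('side');M=go(.588,-.145,.1,12.6);e=get_obs()['eef_pos']
for n,x,y,z in(('head',277,303,.0905),('ftL',219,385,.0613),('ftR',322,400,.0613),('fbL',216,503,.0033),('fbR',300,514,.0033)):
  p=ray(c,290+x/8,130+y/8,z); print(n,p.round(4),(1000*(M.T@(p-e))).round(1))"
```

```text
t 28.9 pos [ 0.5891 -0.1487  0.1311] jaw 12.6 tilt [ 0.0043 -0.001  -1.    ] shift [ 0.078 -0.007  0.621] F [-0.13  0.54 -0.64] w 61.9
roll units 0.0003180349241702629
head [ 0.5863 -0.1472  0.0905] [ 2.2 -2.6 40.5]
ftL [ 0.599  -0.1193  0.0613] [26.6 15.8 69.8]
ftR [ 0.5559 -0.1298  0.0613] [ 25.8 -28.5  69.6]
fbL [ 0.5968 -0.115   0.0033] [ 31.4  14.4 127.7]
fbR [ 0.5614 -0.1249  0.0033] [ 29.5 -22.3 127.6]
```

>>> move_arm:
  motion:
    - [40,[0.02,0,0],0]
    - [20,[0.05,0,0],0]
    - [0,[0.05,0,0],0]
    - [0,[0.05,0,0],0]
    - [0,[0.05,0,0],0]
    - [0,[0.05,0,0],0]
    - [0,[0.05,0,0.1],0]
    - [0,[0.05,0,0.25],0]
    - [0,[0.05,0,0.4],0]
    - [0,[0.05,0,0.45],0]

```text
clock: 29.9
eef_pos: [0.5862, -0.1457, 0.1049]
tool_rot: [0.625, 0.78, -0.001, -0.001]
ft_force: [-0.2, 0.1, -0.4]
grip_width: 0.0003
```

```bash
python3 -c "
from h import *
c=camera('side')
crop(c,290,130,80,75,8,'pics/s24.png')
go(.588,-.148,.1003,12.6)"
```

```text
t 29.95 pos [ 0.5861 -0.1457  0.1049] jaw 12.6 tilt [-2.6e-03  6.0e-04 -1.0e+00] shift [-0.054  0.026  0.092] F [ 0.14  0.55 -0.62] w -0.1
roll units 8.434690040104442e-05
```

View pics/s24.png

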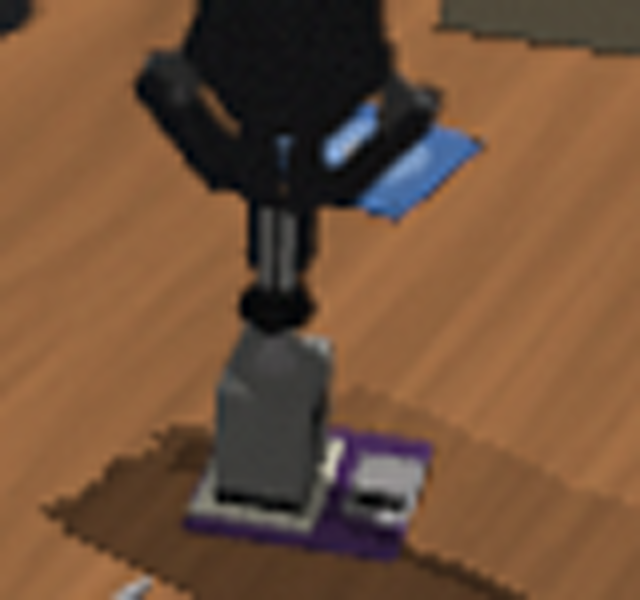

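The closed fingertips are centred over the head (s24 (278,300)). Pressing slowly.

>>> move_arm:
  motion:
    - [0,[0,0,0.03],0]
    - [0,[0,0,0.06],0]
    - [0,[0,0,0.08],0]
    - [0,[0,0,0.1],0]
    - [0,[0,0,0.13],0]
    - [0,[0,0,0.17],0]
    - [0,[0,0,0.21],0]
    - [0,[0,0,0.25],0]
    - [0,[0,0,0.28],0]
    - [0,[0,0,0.3],0]

```text
clock: 30.95
eef_pos: [0.5875, -0.1459, 0.0922]
tool_rot: [0.625, 0.78, 0.0, 0.0]
ft_force: [-2.2, 0.4, 7.1]
grip_width: 0.0
```

```bash
python3 -c "
from h import *
go(.588,-.148,.0863,12.6)"
```

```text
t 30.95 pos [ 0.5875 -0.1459  0.0922] jaw 12.6 tilt [ 1.1e-03 -2.0e-04 -1.0e+00] shift [-0.042  0.002  0.118] F [-2.24  0.44  7.07] w 0.0
roll units 0.0002891142587877482
```

>>> move_arm:
  motion:
    - [0,[0,0,0.02],0]
    - [0,[0,0,0.04],0]
    - [0,[0,0,0.06],0]
    - [0,[0,0,0.08],0]
    - [0,[0,0,0.1],0]
    - [0,[0,0,0.115],0]
    - [0,[0,0,0.13],0]
    - [0,[0,0,0.145],0]
    - [0,[0,0,0.155],0]
    - [0,[0,0,0.16],0]

```text
clock: 31.95
eef_pos: [0.5879, -0.146, 0.0861]
tool_rot: [0.625, 0.78, 0.001, 0.001]
ft_force: [-4.5, 1.3, 15.4]
grip_width: -0.0003
```

```bash
python3 -c "
from h import *
go(.588,-.148,.0863,12.6)
c=camera('side')
crop(c,290,130,80,75,8,'pics/s25.png')"
```

```text
t 31.95 pos [ 0.5879 -0.146   0.0861] jaw 12.61 tilt [ 3.1e-03 -5.0e-04 -1.0e+00] shift [-0.04  -0.008 -0.003] F [-4.48  1.32 15.36] w -0.3
roll units 0.0008803791907577482
```

View pics/s25.png

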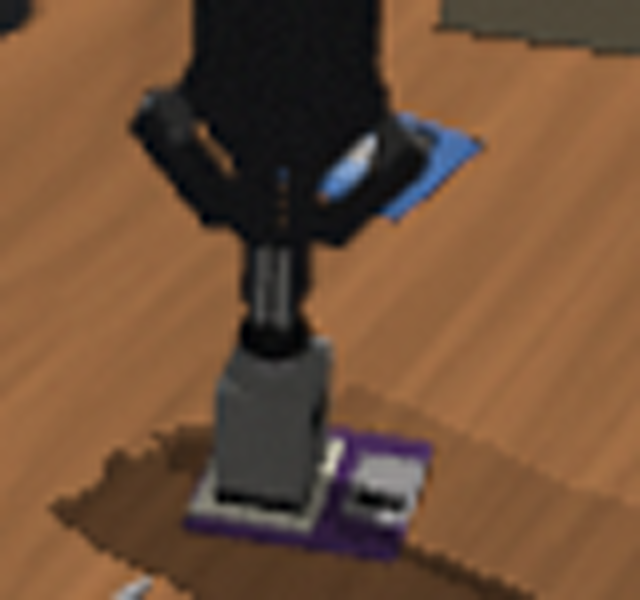

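It is at the stop: 15 N against the 9 N spring, TCP at 86.1 mm, so 14 mm of travel. Easing off and rising.

>>> move_arm:
  motion:
    - [0,[0,0,0.015],0]
    - [0,[0,0,0.015],0]
    - [0,[0,0,-0.03],0]
    - [0,[0,0,-0.1],0]
    - [0,[0,0,-0.18],0]
    - [0,[0,0,-0.26],0]
    - [0,[0,0,-0.36],0]
    - [0,[0,0,-0.5],0]
    - [0,[0,0,-0.7],0]
    - [0,[0,0,-0.95],0]

```text
clock: 33.0
eef_pos: [0.5866, -0.1458, 0.131]
tool_rot: [0.625, 0.78, -0.0, -0.001]
ft_force: [-1.1, 0.5, -0.4]
grip_width: -0.0003
```

```bash
python3 -c "
from h import *
M=go(.588,-.1475,.034,12.6);e=get_obs()['eef_pos']
c=camera('side')
crop(c,290,130,80,75,8,'pics/s26.png')
p=ray(c,290+277/8,130+303/8,.0905);print((1000*(M.T@(p-e))).round(1))"
```

```text
t 33.0 pos [ 0.5866 -0.1458  0.131 ] jaw 12.6 tilt [-1.6e-03  4.0e-04 -1.0e+00] shift [-0.041  0.022  1.941] F [-1.1   0.45 -0.35] w -0.3
roll units 0.0003016821510687014
[-1.3 -0.6 40.5]
```

View pics/s26.png

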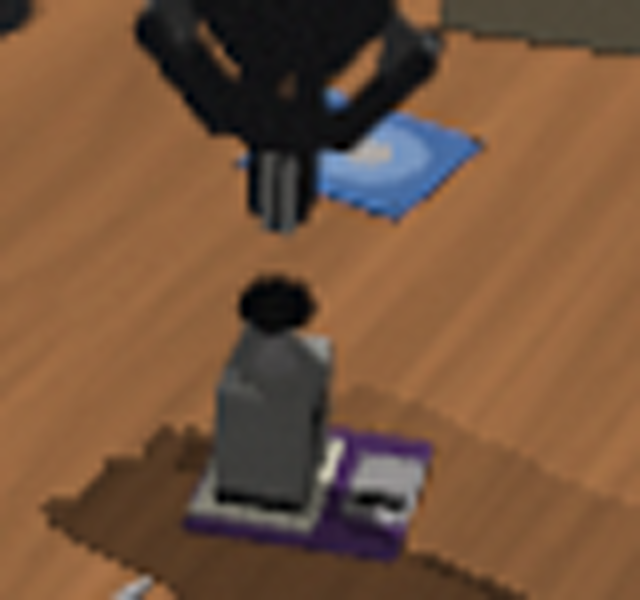

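The head has sprung back and the stamp and diskette have not moved. Regripping.

>>> move_arm:
  motion:
    - [20,[0,0,0],0]
    - [40,[-0.04,0.0,0],0]
    - [62,[-0.04,0.01,0],0]
    - [64,[-0.04,0.01,0],0]
    - [64,[-0.04,0.01,0.3],0]
    - [64,[-0.04,0.01,0.8],0]
    - [64,[-0.04,0.01,1.3],0]
    - [64,[-0.04,0.01,1.7],0]
    - [64,[-0.04,0.01,1.87],0]
    - [64,[-0.04,0.01,1.87],0]

```text
clock: 34.05
eef_pos: [0.5867, -0.1474, 0.0359]
tool_rot: [0.625, 0.78, -0.001, -0.002]
ft_force: [0.1, 0.6, 0.3]
grip_width: 0.0643
```

>>> move_arm:
  motion:
    - [58,[0,0,0],0]
    - [52,[0,0,0],0]
    - [47,[0,0,-0.005],0]
    - [44,[0,0,-0.01],0]
    - [42,[0,0,-0.01],0]
    - [41,[0,0,-0.01],0]
    - [39,[0,0,-0.01],0]
    - [36,[0,0,-0.02],0]
    - [32,[0,0,-0.04],0]
    - [30,[0,0,-0.05],0]

```text
clock: 35.05
eef_pos: [0.5873, -0.1475, 0.0392]
tool_rot: [0.625, 0.78, -0.0, -0.001]
ft_force: [-0.8, 0.2, -3.7]
grip_width: 0.0387
```

```bash
python3 -c "
from h import *
M=go(.588,-.1475,.034,12.6);e=get_obs()['eef_pos']
c=camera('side')
crop(c,290,130,80,75,8,'pics/s27.png')"
```

```text
t 35.05 pos [ 0.5873 -0.1475  0.0392] jaw 12.6 tilt [-1.8e-03  5.0e-04 -1.0e+00] shift [-0.003  0.014  0.105] F [-0.84  0.17 -3.72] w 38.7
roll units 0.0008117063887960185
```

View pics/s27.png

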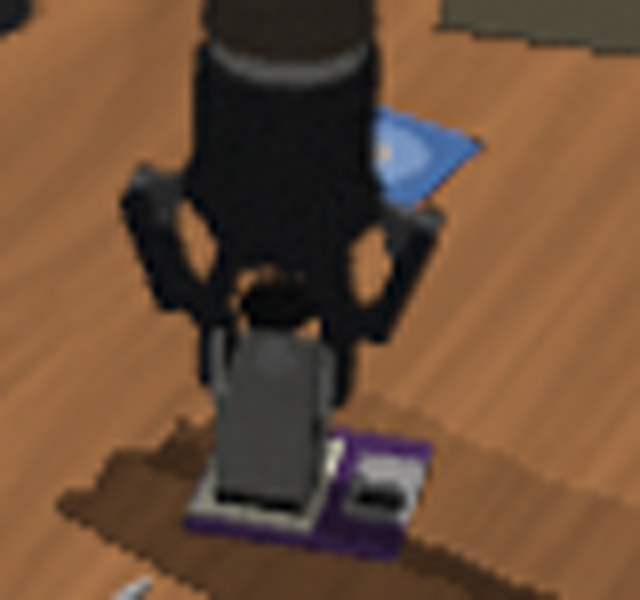

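>>> move_arm:
  motion:
    - [30,[0,0,-0.1],0]
    - [30,[0,0,-0.3],0]
    - [30,[0,0,-0.6],0]
    - [30,[0,0,-0.9],0]
    - [30,[0,0,-1.1],0]
    - [30,[0.1,-0.15,-1.15],0]
    - [30,[0.3,-0.4,-1.15],0]
    - [30,[0.55,-0.7,-1.15],0]
    - [30,[0.8,-1.0,-1.15],0]
    - [30,[1.05,-1.35,-1.15],0]

```text
clock: 36.1
eef_pos: [0.5091, -0.1106, 0.0972]
tool_rot: [0.625, 0.78, -0.0, -0.001]
ft_force: [-0.1, -1.0, -3.2]
grip_width: 0.0385
```

```bash
python3 -c "
from h import *
M=go(.45,-.04,.06,12.6)
c=camera('top');crop(c,330,140,100,80,7,'pics/t28.png')"
```

```text
t 36.1 pos [ 0.5091 -0.1106  0.0972] jaw 12.61 tilt [-1.e-03  4.e-04 -1.e+00] shift [ 1.635 -0.844  0.745] F [-0.12 -0.98 -3.17] w 38.5
roll units 0.0011007717601672813
```

View pics/t28.png

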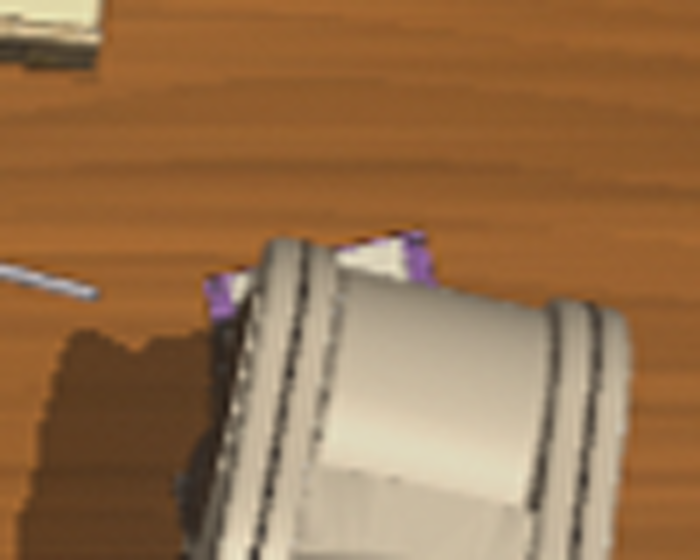

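>>> move_arm:
  motion:
    - [30,[0.3,-0.15,0],0]
    - [30,[0.6,-0.31,0],0]
    - [30,[0.9,-0.46,0],0]
    - [30,[1.2,-0.62,0],0]
    - [30,[1.4,-0.72,0.1],0]
    - [30,[1.55,-0.8,0.25],0]
    - [30,[1.62,-0.84,0.4],0]
    - [30,[1.63,-0.84,0.6],0]
    - [30,[1.63,-0.84,0.72],0]
    - [30,[1.63,-0.84,0.75],0]

```text
clock: 37.15
eef_pos: [0.4515, -0.0411, 0.0588]
tool_rot: [0.625, 0.78, -0.001, -0.001]
ft_force: [0.7, -0.3, -3.7]
grip_width: 0.0391
```

```bash
python3 -c "
from h import *
M=go(.45,-.04,.033,12.6)
c=camera('top');crop(c,340,150,80,75,8,'pics/t29.png')
c=camera('side');crop(c,290,130,100,90,7,'pics/s29.png')"
```

```text
t 37.15 pos [ 0.4515 -0.0411  0.0588] jaw 12.58 tilt [-0.0019  0.     -1.    ] shift [ 0.028 -0.023  0.516] F [ 0.69 -0.27 -3.68] w 39.1
roll units -0.003756072046884403
```

View pics/t29.png

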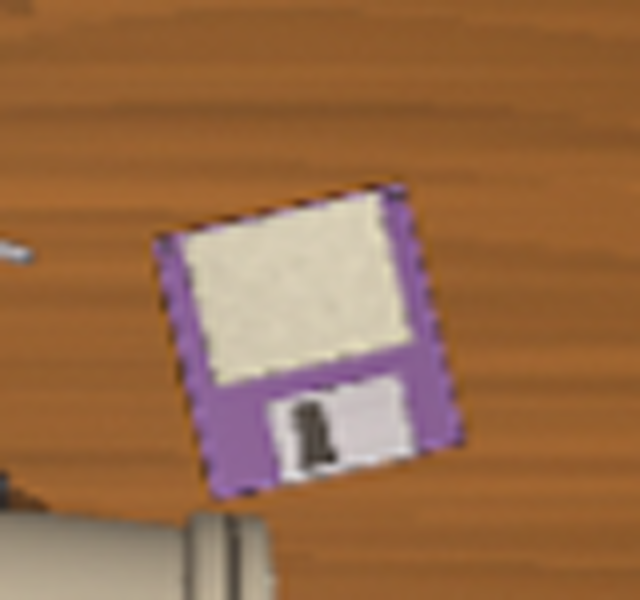

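View pics/s29.png

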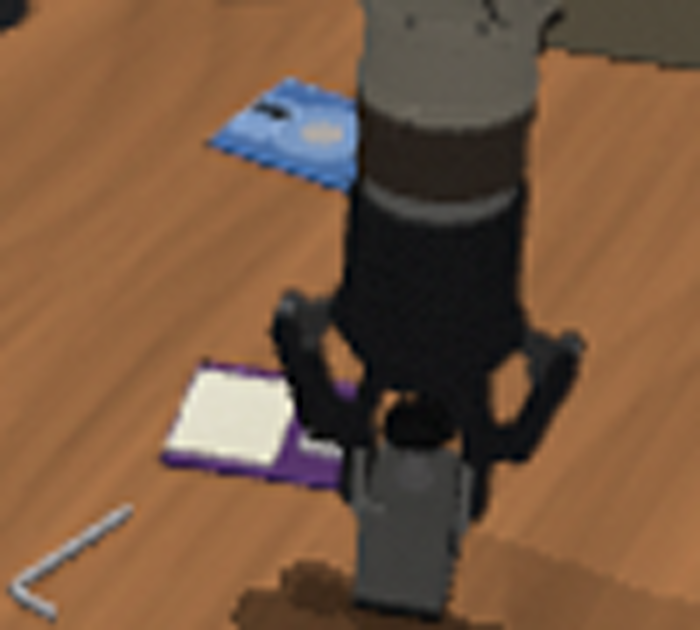

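No mark shows by eye. I'll compare the label pixels before and after, and go on placing the stamp.

```bash
python3 -c "
from h import *
a=np.load('/tmp/top0.npy').astype(int);c=camera('top');b=c['color'].astype(int)
d=b[170:215,355:402]-a[170:215,355:402]
print(np.abs(d).max(), np.abs(d).mean()); v,u=np.nonzero(np.abs(d).max(2)>12);print(len(v), list(zip(u+355,v+170))[:20])"
```

```text
60 2.613553979511426
12 [(np.int64(365), np.int64(213)), (np.int64(366), np.int64(213)), (np.int64(363), np.int64(214)), (np.int64(364), np.int64(214)), (np.int64(365), np.int64(214)), (np.int64(366), np.int64(214)), (np.int64(367), np.int64(214)), (np.int64(368), np.int64(214)), (np.int64(369), np.int64(214)), (np.int64(370), np.int64(214)), (np.int64(371), np.int64(214)), (np.int64(372), np.int64(214))]
```

>>> move_arm:
  motion:
    - [30,[0.02,-0.02,0.05],0]
    - [30,[0.02,-0.02,0.12],0]
    - [30,[0.02,-0.02,0.2],0]
    - [30,[0.02,-0.02,0.28],0]
    - [30,[0.02,-0.02,0.34],0]
    - [30,[0.02,-0.02,0.38],0]
    - [30,[0.02,-0.02,0.41],0]
    - [30,[0.02,-0.02,0.43],0]
    - [30,[0.02,-0.02,0.44],0]
    - [30,[0.02,-0.02,0.44],0]

```text
clock: 38.3
eef_pos: [0.4508, -0.0401, 0.0381]
tool_rot: [0.625, 0.78, 0.0, 0.0]
ft_force: [-0.6, -0.0, -3.4]
grip_width: 0.0388
```

```bash
python3 -c "
from h import *
M=go(.45,-.04,.033,12.6)
c=camera('side');crop(c,300,160,80,75,8,'pics/s30.png')"
```

```text
t 38.3 pos [ 0.4508 -0.0401  0.0381] jaw 12.6 tilt [ 1.e-04 -0.e+00 -1.e+00] shift [ 0.006 -0.015  0.101] F [-0.57 -0.02 -3.38] w 38.8
roll units -0.0002008319092180836
```

View pics/s30.png

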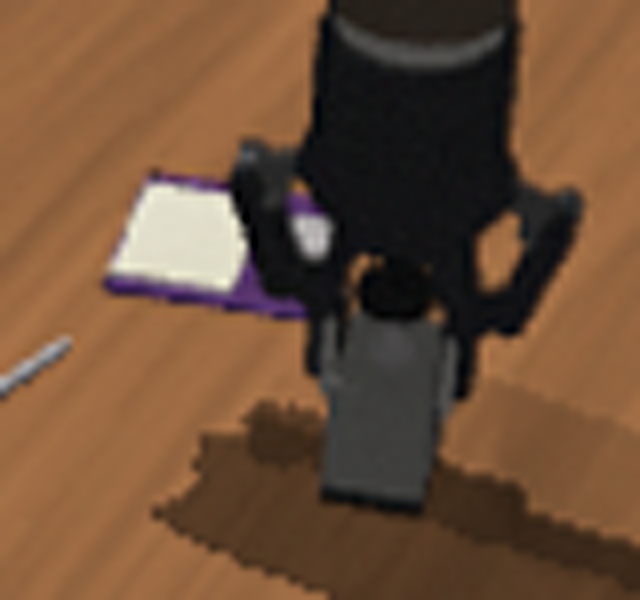

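>>> move_arm:
  motion:
    - [30,[0,0,0.02],0]
    - [30,[0,0,0.035],0]
    - [30,[0,0,0.05],0]
    - [30,[0,0,0.06],0]
    - [30,[0,0,0.07],0]
    - [30,[0,0,0.08],0]
    - [30,[0,0,0.085],0]
    - [30,[0,0,0.09],0]
    - [30,[0,0,0.09],0]
    - [30,[0,0,0.09],0]

```text
clock: 39.35
eef_pos: [0.4507, -0.0401, 0.0352]
tool_rot: [0.625, 0.78, 0.0, 0.0]
ft_force: [-5.3, 0.5, 12.8]
grip_width: 0.0389
```

>>> move_arm:
  motion:
    - [30,[0,0,-0.03],0]
    - [30,[0,0,-0.04],0]
    - [39.5,[0,0,-0.04],0]
    - [43,[0,0,-0.04],0]
    - [50,[0,0,-0.04],0]
    - [60,[0,0,-0.04],0]
    - [64,[0,0,-0.2],0]
    - [64,[0,0,-0.6],0]
    - [64,[0,0,-1.2],0]
    - [64,[0,0,-1.9],0]

```text
clock: 40.35
eef_pos: [0.4499, -0.04, 0.1293]
tool_rot: [0.625, 0.78, -0.001, -0.001]
ft_force: [1.7, 0.4, -0.0]
grip_width: 0.064
```

>>> move_arm:
  motion:
    - [64,[0,-0.1,-0.5],0]
    - [64,[0,-0.4,-1.0],0]
    - [64,[0,-0.8,-1.4],0]
    - [64,[-0.3,-1.2,-1.6],0]
    - [64,[-0.8,-1.6,-1.6],0]
    - [64,[-1.4,-2.0,-1.6],0]
    - [64,[-2.0,-2.3,-1.6],0]
    - [64,[-2.6,-2.5,-1.6],0]
    - [64,[-3.2,-2.6,-1.6],0]
    - [64,[-3.7,-2.6,-1.6],0]

```text
clock: 41.35
eef_pos: [0.3637, -0.2507, 0.2094]
tool_rot: [0.626, 0.78, -0.0, 0.001]
ft_force: [1.0, -0.3, -0.1]
grip_width: 0.0643
```

>>> move_arm:
  motion:
    - [64,[-0.6,0,0],0]
    - [64,[-1.2,0,0],0]
    - [64,[-1.8,0,0],0]
    - [64,[-2.4,0,0],0]
    - [64,[-2.8,0,0],0]
    - [64,[-3.0,0,0],0]
    - [64,[-3.0,0,0],0]
    - [64,[-3.0,0,0],0]
    - [64,[-3.0,0,0],0]
    - [64,[-3.0,0,0],0]

```text
clock: 42.35
eef_pos: [0.3969, -0.3945, 0.2089]
tool_rot: [0.625, 0.781, 0.0, 0.0]
ft_force: [0.6, 0.2, 0.2]
grip_width: 0.0642
```

```bash
python3 -c "
from h import *
M=go(.45,-.04,.033,12.6)
c=camera('side');crop(c,240,130,150,130,5,'pics/s31.png')
a=np.load('/tmp/top0.npy').astype(int)
c=camera('top');crop(c,220,130,190,130,4,'pics/t31.png')"
```

```text
t 42.35 pos [ 0.3969 -0.3945  0.2089] jaw 12.66 tilt [ 1.e-04  0.e+00 -1.e+00] shift [6.685 2.589 3.519] F [0.56 0.16 0.23] w 64.2
roll units 0.009552746359194527
```

View pics/s31.png

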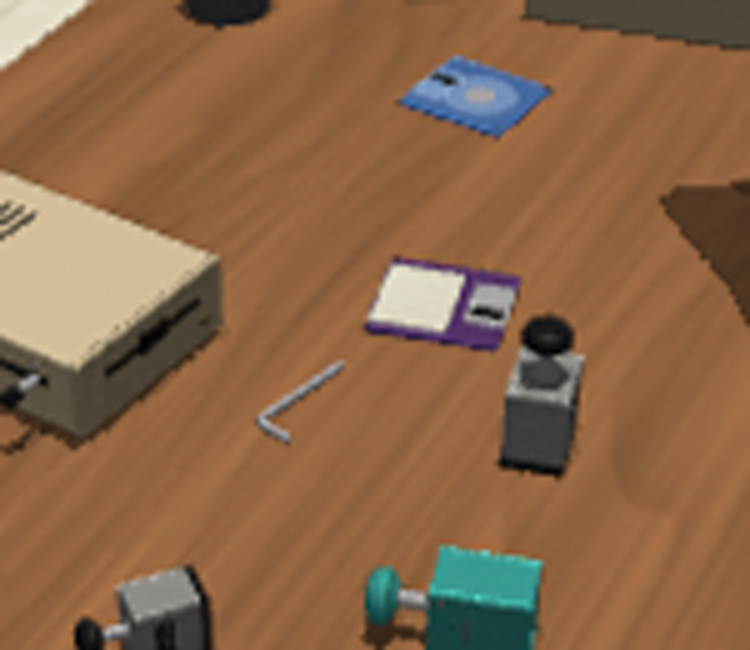

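View pics/t31.png

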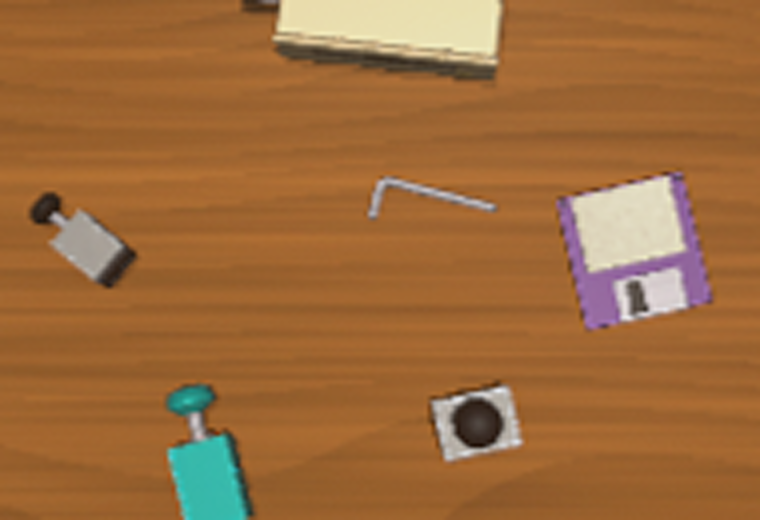

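The stamp stands upright on bare table (t31 (477,422)). The diskette (635,250), hex key (430,195) and the other stamps are where they were. Handing in.

```bash
python3 -c "
from h import *
print(job_done())"
```

```text
the job is handed in; nothing more can be done
None
```

I stamped the label with the larger grey stamp and handed the job in at about 42 s of the 64 s. I could not confirm the mark itself in the pictures.

- **Standing it up:** It would not swing upright in a firm grip. I held it lightly by the head and pivoted it up on its foot edge, then regripped it by the housing. During the pivot the wrist force reached about 6 N upward for a moment. The head may have been pushed down partway over the bare table then, but I saw no sign that it went to the stop.
- **Placing it:** I set it on the middle of the label, square with it to within what the pictures show, and let go so it stood flat.
- **Pressing:** I pressed the head slowly with closed fingertips to 14 mm of travel. The force there was about 15 N, clearly above the 9 N spring, so I take it as at the stop. The head sprang back, and neither the stamp nor the diskette moved.
- **Finishing:** I lifted the stamp off and set it on the bare table near (0.45, -0.04), touching down at about 13 N before easing off and letting go.

**Last checks:**
- The stamp stands upright with the gripper well clear.
- Compared with the first top image, the diskette's pixels show no shift.
- By eye, the hex key, chassis, blue cleaning disk and other stamps are where they started. I did not recheck the sleeve case in the final close-ups; nothing went near it.
- **Not confirmed:** no ink mark shows on the label in the camera images, so the marking rests on the travel and force readings.

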